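# Disinfect the middle instrument tray of the stack

### The arm

A 6-joint arm with a two-finger parallel gripper is mounted at the origin on the work surface. World frame = base frame: x ahead of the robot, y to its left, z up, the work surface at z = 0. Lengths are in m, angles in rad, forces in N, time in s.
With the tool pointing down it reaches from about 0.25 to 0.725 m from the base axis. Payload 4 kg.
Tool frame: the origin (TCP) lies midway between the tips of the shut fingers; the grasp point (between the pads) lies pinch_z behind it (pinch_z is the distance from the TCP to the grasp point, in m); z points along the fingers, y is the direction in which the jaws open and shut (so a half turn about z gives the same grasp; the last joint's range is limited). The gripper opens to 85 mm and grips with 20 to 120 N. Pads are 22 mm wide; open, the fingers measure 114 mm over their backs; the gripper's body (76 mm by 85 mm) begins 54 mm behind the grasp point. The pads swing forward as they close: fully open they stand 13 mm farther back than shut.
Start: joints at [1.245, 0.241, 0.005, 1.335, 0, 1.571], TCP at [0.16, 0.474, 0.231] pointing down, gripper open.
Joint ranges: [-2.72, 2.72], [-1.05, 1.87], [-1.09, 1.28], [-1.99, 2.15], [-1.42, 1.44], [-3.14, 3.14]. Speed limits (rad/s): [2.79, 2.79, 3.14, 3.14, 3.14, 3.14].

### API

Orientations are given as a unit quaternion [x, y, z, w].
In Python, from workcell import * gives the robot as it stands.
- The arm moves only by the tool move_arm, never from a script. Its argument "motion" is a list of rows, each a list of 3 entries, a list of its own where there are three numbers: the finger opening in mm, from 0 to 85.4, then the shift along the tool's x, y, z in units of 50 mm (1.0 is 50 mm), then the turn about the tool's z in units of 6 degrees (1.0 is 6 degrees). In form: [[claw, [dx, dy, dz], roll], ...]. A call has exactly 10 rows; each row is the pose to reach, as a shift and turn from the pose commanded when the call began, along the tool's axes at that moment; what a row does not reach only later rows make up. A row lasts 1/10 s, in which the tool goes at most 50 mm and 8.59 degrees, less where a joint would pass 70% of its speed; a pose out of reach is approached as far as the arm can. A call with a gripper value outside its range is refused whole. The fingers move at their own pace and stop on an object; the grip force is fixed at half the most. Time passes only in rows, so rows that repeat a pose let the fingers close, or fill a call up. It gives the time, the measured TCP pose, the force and the opening at its end, in the units of the state.
- get_obs(): the state, without advancing time (a new reading comes with each control period).
- camera(name): name is "scene" or "top"; returns a dict with "color" (400x640x3 uint8, red, green, blue), "fx", "fy", "cx", "cy" (pixels), "distortion" ([k1, k2, p1, p2, k3] as OpenCV has them; the pictures are not rectified), "rvec" (rotation vector, rad) and "tvec" (3), from world to camera coordinates, as OpenCV has them. Camera axes: x right, y down, z forward; pixel columns grow to the right and rows downward; lengths in m; the calibration is good to about 2 mm. A picture is of the moment at which its call begins. There is no depth.
- job_done(): hands the job in, once; it reports no verdict.
The state is a dict: "clock": time; "joint_pos": joint angles; "joint_vel": joint speeds; "tau": joint torques, N m; "eef_pos": TCP position; "tool_rot": TCP orientation; "ft_force": force on the tool from outside, world axes, zero at the start; "ft_torque": the same for the moment, N m; "grip_width": finger opening in m.
Only numpy, scipy, OpenCV 4.12 (cv2) and the standard library are available. Lean on these libraries where they do the work, as an engineer would, in place of code of your own. Each camera call takes 0.05 s, during which the arm holds its last target.

### The job

The middle tray of the three stacked instrument trays has to go through the ultraviolet chamber: lift the upper tray off and stand it on the clear worktop, lay the middle tray flat on the floor of the open chamber, and restack the upper tray squarely on the bottom tray so that it nests fully home. Shut the chamber's lid completely and only then press its start button right down. Carry the trays level and set them down without dropping them, leave the bottom tray where it stands, and do not disturb the bottle, the jar or the bowl.

Things in the scene. Friction and masses are not known exactly. Their poses are not given: they have to be found in the camera images.
- tray_top: Upper of 3 like stacked steel trays, open on top, 190 (x) x 62 (y) x 36 (z) mm, 0.3 kg, instruments fixed inside; length within 0.3 rad of world x. Origin: centre of underside. Above z = 6 mm its long sides are vertical walls: grip across them at mid-length, either way round. Its foot (6 mm high, 172 x 46) drops into the tray below with 5 mm play all round; nested trays are 30 mm apart in height.
- tray_middle: The middle tray of the stack: same shape, size, weight, origin and axes as tray_top; starts nested on tray_bottom.
- tray_bottom: The bottom tray of the stack: same shape, size, origin and axes as tray_top; stands on the worktop.
- uv_box: White ultraviolet chamber fixed on the robot's right, open-topped: outside 266 (x) x 186 (y) x 85 mm high, inside 230 x 150, floor 20 mm above the worktop. Origin: under the chamber's centre, on the worktop; its x is within 0.15 rad of world x. Along its +y side runs a grey control ledge 55 mm deep, 55 mm high, full length, with the start button. Lid hinged along the -y side.
- chamber_floor (a point): Centre of the chamber's inner floor, 20 mm above the worktop; axes as the box.
- lid_hinge (a point): Middle of the lid's hinge line (along the box's x), at the top outer edge of the chamber's -y side, 85 mm above the worktop and 93 mm from the box's middle. It turns with the lid.
- uv_lid (a joint): Lid angle (rad): 0 shut, 1.57 upright; starts open at 1.5 to 1.8, stop at 1.95. A hood 266 x 186 mm, 28 mm thick, 0.5 kg; shut, it lies on the +y side of the hinge, its top 113 mm above the worktop. The hinge is stiff: the lid stays at any angle; about 4 N at the free edge swings it from upright, 1 to 2 N near shut. Push it from behind (outer face, -y side when open) over and down.
- lid_lip (a point): Middle of the outer edge of the grey grip lip on the lid's free edge, 209 mm from the hinge line. The lip sticks out 23 mm past the hood, is 120 mm long and 10 mm thick; with the lid upright it is on top, about 0.29 m above the worktop.
- start_button (a joint): Travel of the start button (m): 0 up, 0.006 fully down; springs back; 5 N presses it right down.
- start_button_top (a point): Centre of the top of the start button: round, white, 28 mm across, in a black collar 44 mm across, on the control ledge towards the box's +x end. Top 73 mm above the worktop when up. Press it straight down.
- amber_bottle: Amber glass bottle, 62 mm across, 125 mm high, beyond the work; leave alone. Origin: centre of its underside.
- swab_jar: White jar with a steel cap, 80 mm across, 75 mm high, beyond the work; leave alone. Origin: centre of its underside.
- gallipot: Small steel bowl, 90 mm across, 45 mm high, on the robot's left beside the stack; leave alone. Origin: centre of its underside.
Not all that is in view belongs to the job. What is shaped like the tray_top but orange is not meant.

How it is judged:
By the outcome, as a careful person would: the job done as asked, in the order asked, and still so for the second after the job is handed in, with the robot touching nothing.
It also fails if it takes over 72 s, if anything falls off the work surface, if the arm or the gripper's body presses on something with over 40 N, if the wrist force passes 120 N, or if a joint passes its speed limit or range.

## Working session

There is one attempt and no reset: what is moved stays moved. The work goes in short steps, Python scripts to look and compute and a tool call to move; the robot and the scene stay as the last step left them, time stands still between calls to the robot, and variables do not carry over. Pictures are saved under pics/ and viewed, and the job is handed in when it is done.

Besides the shell and the picture viewer there is one more tool, called after "Call:" as a command line: name --argument value ..., lists and objects as JSON in quotes. move_arm: Moves the arm, as the interface text tells. Its arguments: {"type":"object","properties":{"motion":{"type":"array","items":{"type":"array"}}},"required":["motion"]}

```bash
ls; mkdir -p pics
python3 - <<'E'
from workcell import *
import cv2,json
for n in ("scene","top"):
    c=camera(n); cv2.imwrite(f"pics/{n}0.png",c["color"][:,:,::-1])
    print({k:v for k,v in c.items() if k!="color"})
print(get_obs())
try: print(pinch_z)
except Exception as e: print(e)
E
```

```text
pics
{'fx': 516.1505085400735, 'fy': 516.1505085400735, 'cx': 324.99953625055304, 'cy': 198.31658752406662, 'distortion': array([-0.15577931,  0.        ,  0.        ,  0.        ,  0.        ]), 'rvec': array([ 0.78269146,  2.65254642, -1.03134434]), 'tvec': array([ 0.43592594, -0.2057674 ,  1.70463178])}
{'fx': 460.6672670096841, 'fy': 460.6672670096841, 'cx': 314.31346733284045, 'cy': 197.214053662019, 'distortion': array([0.03105381, 0.        , 0.        , 0.        , 0.        ]), 'rvec': array([ 2.16716784, -2.16353877,  0.08356374]), 'tvec': array([0.02722448, 0.53615312, 1.12944598])}
{'clock': 0.1, 'joint_pos': array([ 1.24499497e+00,  2.41361856e-01,  3.85268738e-03,  1.33521820e+00,
       -7.79849156e-06,  1.57079647e+00]), 'joint_vel': array([-0.00016251, -0.00175446,  0.00257796,  0.00138732,  0.00075243,
       -0.0001642 ]), 'tau': array([ 1.65786702e-05, -3.73138082e+01,  2.53010273e+01,  1.08333610e-02,
       -9.56869059e-06,  1.01883199e-05]), 'eef_pos': array([0.15985179, 0.47315041, 0.23048751]), 'tool_rot': array([ 1.62181155e-01,  9.86760529e-01, -9.53368882e-04, -1.52741299e-04]), 'ft_force': array([ 0.33947348, -0.14969476, -0.23914075]), 'ft_torque': array([ 0.00338225,  0.02339643, -0.01144299]), 'grip_width': 0.08579107646607023}
0.0187
```

View pics/scene0.png

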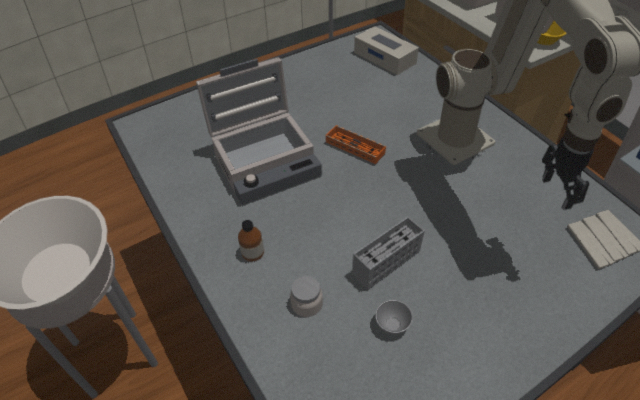

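View pics/top0.png

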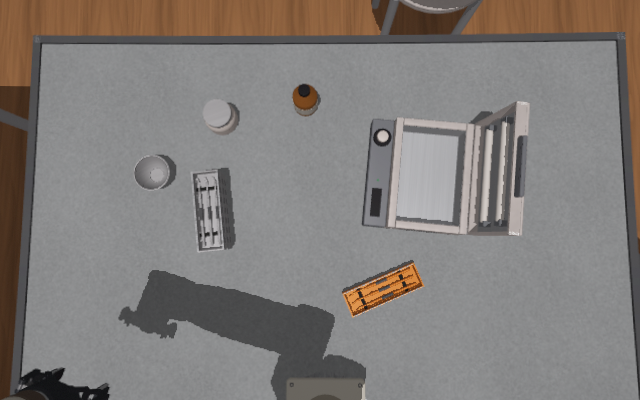

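The stack of grey trays is at top (208,210) / scene (388,252). The orange look-alike is at top (384,289) / scene (355,145), a single tray and the decoy. The grey stack of three fits the description, so I'll confirm it in an enlarged crop.

```bash
cat > h.py <<'E'
from workcell import *
import cv2, numpy as np
def K(c): return np.array([[c["fx"],0,c["cx"]],[0,c["fy"],c["cy"]],[0,0,1.]])
def cast(c,px,z):
    px=np.array(px,float).reshape(-1,1,2)
    u=cv2.undistortPoints(px,K(c),c["distortion"]).reshape(-1,2)
    R=cv2.Rodrigues(c["rvec"])[0]; o=-R.T@c["tvec"]
    d=np.c_[u,np.ones(len(u))]@R
    return o+d*((z-o[2])/d[:,2])[:,None]
def proj(c,P): return cv2.projectPoints(np.array(P,float).reshape(-1,3),c["rvec"],c["tvec"],K(c),c["distortion"])[0].reshape(-1,2)
def tri(cs,ps):
    A=[];b=[]
    M=np.zeros((3,3));v=np.zeros(3)
    for c,p in zip(cs,ps):
        a=cast(c,p,0)[0];e=cast(c,p,1)[0];d=(e-a)/np.linalg.norm(e-a);Q=np.eye(3)-np.outer(d,d);M+=Q;v+=Q@a
    return np.linalg.solve(M,v)
E
python3 - <<'E'
import cv2,numpy as np
t=cv2.imread("pics/top0.png");s=cv2.imread("pics/scene0.png")
a=cv2.resize(t[150:270,170:250],None,fx=5,fy=5,interpolation=cv2.INTER_CUBIC)
b=cv2.resize(s[210:310,340:440],None,fx=4,fy=4,interpolation=cv2.INTER_CUBIC)
b=cv2.copyMakeBorder(b,0,200,0,0,cv2.BORDER_CONSTANT)
cv2.imwrite("pics/crop1.png",np.hstack([a,b]))
a=cv2.resize(t[95:245,355:535],None,fx=4.4,fy=4,interpolation=cv2.INTER_CUBIC)
cv2.imwrite("pics/crop2.png",a)
E
```

```text
(no output)
```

View pics/crop1.png

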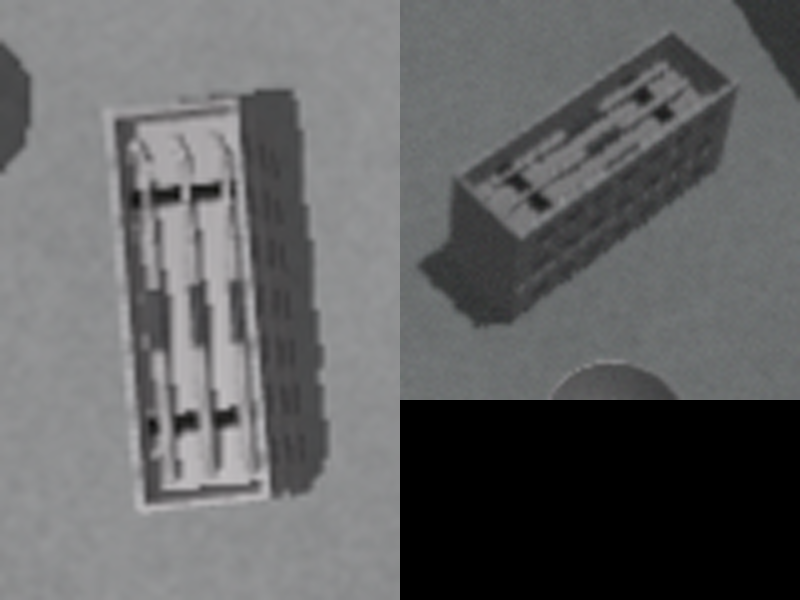

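View pics/crop2.png

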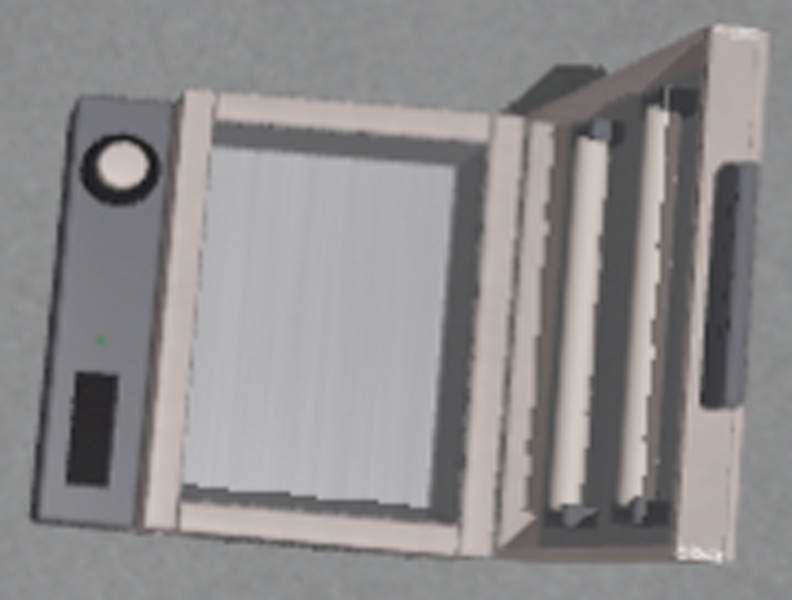

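```bash
cat > m.py <<'E'
from h import *
ct=camera("top");cs=camera("scene")
a=np.array([(105,107),(240,98),(270,497),(138,511)])/5+[170,150]
b=np.array([(272,32),(340,86),(120,240),(55,178)])/4+[340,210]
for n,c,p in(("top",ct,a),("scene",cs,b)):
    P=cast(c,p,.096); print(n,P[:,:2].round(4).tolist(),"mean",P.mean(0).round(4))
    print(" sides",[round(float(np.linalg.norm(P[i]-P[i-1])),4) for i in range(4)])
    s=sorted(range(4),key=lambda i:-P[i][0]); u=P[s[0]]+P[s[1]]-P[s[2]]-P[s[3]]; print(" yaw",np.arctan2(u[1],u[0]))
q=np.array([(183,90),(525,115),(490,555),(145,528)])/[4.4,4]+[355,95]
P=cast(ct,q,.085);print("box",P.round(4).tolist(),P.mean(0).round(4));u=P[0]+P[1]-P[2]-P[3];print("yaw",np.arctan2(u[1],u[0]));
u=P[0]+P[3]-P[1]-P[2];print("yaw2",np.arctan2(u[1],u[0])-np.pi/2)
print([round(float(np.linalg.norm(P[i]-P[i-1])),4) for i in range(4)])
print("btn",cast(ct,np.array([124,162])/[4.4,4]+[355,95],.073))
f=np.array([(212,148),(458,168),(430,508),(185,487)])/[4.4,4]+[355,95]
print("floor",cast(ct,f,.02).round(4).tolist(),cast(ct,f,.02).mean(0))
print("lip/hood edge top px", cast(ct,np.array([(765,165),(740,408)])/[4.4,4]+[355,95],.285))
print("bowl",cast(ct,[153,172],.045),"jar",cast(ct,[217,113],.075),"bottle",cast(ct,[304,90],.125),"orange",cast(ct,[384,289],.02))
print("bowl edges",cast(ct,[[135,172],[169,172]],.045))
E
python3 m.py
```

```text
top [[0.5907, 0.3195], [0.595, 0.2555], [0.407, 0.2373], [0.4005, 0.2987]] mean [0.4983 0.2777 0.096 ]
 sides [0.1913, 0.0641, 0.1889, 0.0618]
 yaw 0.10266876728413331
scene [[0.4158, 0.2471], [0.4075, 0.3067], [0.5949, 0.3252], [0.6014, 0.2657]] mean [0.5049 0.2862 0.096 ]
 sides [0.1866, 0.0602, 0.1882, 0.0598]
 yaw 0.09897058154719834
box [[0.7232, -0.1703, 0.085], [0.7071, -0.3546, 0.085], [0.445, -0.3287, 0.085], [0.4602, -0.1464, 0.085]] [ 0.5839 -0.25    0.085 ]
yaw -0.09450758483897409
yaw2 -0.08526702429339839
[0.264, 0.1851, 0.2633, 0.1829]
btn [[ 0.68207187 -0.13931402  0.073     ]]
floor [[0.7032, -0.1971, 0.02], [0.6898, -0.3374, 0.02], [0.475, -0.3161, 0.02], [0.4878, -0.1786, 0.02]] [ 0.58894616 -0.25732816  0.02      ]
lip/hood edge top px [[ 0.63059255 -0.39138982  0.285     ]
 [ 0.51244184 -0.37615579  0.285     ]]
bowl [[0.59676073 0.42836508 0.045     ]] jar [[0.73791834 0.26561903 0.075     ]] bottle [[0.77847371 0.05117792 0.125     ]] orange [[ 0.30983443 -0.14390424  0.02      ]]
bowl edges [[0.59670645 0.47294241 0.045     ]
 [0.59680421 0.38869584 0.045     ]]
```

```bash
cat >> m.py <<'E'
print("---")
m=[2,3,0,1]; # order of scene corners
# scene b: which corner matches top a: a0=(+x,+y) a1=(+x,-y) a2=(-x,-y) a3=(-x,+y)
b=b[[2,3,0,1]]
for i in range(4): print(tri((ct,cs),(a[i],b[i])).round(4))
# check against the robot base? project TCP
for c in (ct,cs):
    R=cv2.Rodrigues(c["rvec"])[0];print("campos",-R.T@c["tvec"])
    print(proj(c,[get_obs()["eef_pos"],[0,0,0]]))
sb=(250,180.5);print("btn tri",tri((ct,cs),(np.array([124,162])/[4.4,4]+[355,95],sb)),cast(cs,sb,.073))
E
python3 m.py | sed -n '/---/,$p'
python3 - <<'E'
import cv2
s=cv2.imread("pics/scene0.png")
cv2.imwrite("pics/crop3.png",cv2.resize(s[50:210,185:345],None,fx=5,fy=3.7,interpolation=cv2.INTER_CUBIC))
E
```

```text
---
[0.5917 0.3215 0.089 ]
[0.5965 0.2585 0.084 ]
[0.4073 0.2397 0.083 ]
[0.4006 0.3012 0.0855]
campos [0.42790365 0.00874528 1.17501981]
[[ 87.06004598 376.54617266]
 [325.49542176 417.42912141]]
campos [1.05320018 0.86820526 1.12921661]
[[553.81283705 197.01091959]
 [455.3505093  136.78783256]]
btn tri [ 0.68599188 -0.14158853  0.05567563] [[ 0.69185623 -0.12522246  0.073     ]]
```

View pics/crop3.png

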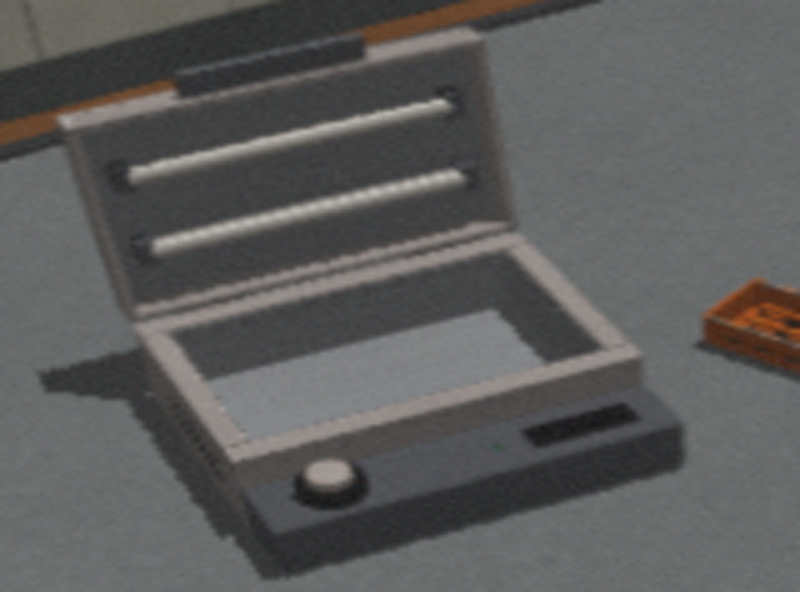

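The crop confirms it: the grey stack shows three tiers of slots and has steel instruments inside. The chamber and button are clear too. I'll move over the stack.

```bash
cat > to.py <<'E'
import sys
from h import *
from scipy.spatial.transform import Rotation as Ro
# usage: to.py x y z yaw(of tool y minus 90deg, rad)
o=get_obs();R=Ro.from_quat(o["tool_rot"]).as_matrix()
x,y,z=map(float,sys.argv[1:4])
d=R.T@(np.array([x,y,z])-o["eef_pos"])/.05
yaw=np.arctan2(R[1,1],R[0,1])-np.pi/2
r=0
if len(sys.argv)>4:
    r=-(float(sys.argv[4])-yaw); r=(r+np.pi/2)%np.pi-np.pi/2; r=np.degrees(r)/6
print("t",round(o["clock"],2),"pos",o["eef_pos"].round(4),"yaw",round(yaw,4),"F",o["ft_force"].round(1),"w",round(o["grip_width"],4),"q",o["joint_pos"].round(2))
print("shift",d.round(3),"roll",round(r,3),"tilt z",R[:,2].round(4))
E
python3 to.py .5 .28 .17 .1
```

```text
t 0.3 pos [0.1599 0.4735 0.231 ] yaw -0.3258 F [-0.1 -0.2 -0.7] w 0.0855 q [1.25 0.24 0.   1.34 0.   1.57]
shift [-7.682 -1.489  1.22 ] roll -4.066 tilt z [-3.e-04 -7.e-04 -1.e+00]
```

Call:
move_arm --motion '[[85, [-0.4, -0.08, 0.1], -0.2], [85, [-1.2, -0.23, 0.2], -0.6], [85, [-2.1, -0.41, 0.4], -1.1], [85, [-3.1, -0.6, 0.5], -1.7], [85, [-4.1, -0.8, 0.7], -2.3], [85, [-5.1, -1.0, 0.8], -2.9], [85, [-6.1, -1.18, 1.0], -3.4], [85, [-6.9, -1.34, 1.1], -3.8], [85, [-7.4, -1.43, 1.2], -4.0], [85, [-7.68, -1.49, 1.22], -4.07]]'

```text
clock: 1.3
eef_pos: [0.5015, 0.2784, 0.1692]
tool_rot: [-0.049, 0.999, -0.0, -0.001]
ft_force: [-0.4, -0.1, -1.2]
grip_width: 0.085
```

```bash
python3 to.py .5 .28 .1 .1
python3 - <<'E'
from h import *
c=camera("top");s=camera("scene")
o=get_obs();p=o["eef_pos"];print(proj(c,[p]),proj(s,[p]))
a=cv2.resize(c["color"][150:270,140:280,::-1],None,fx=4,fy=4,interpolation=cv2.INTER_CUBIC)
b=cv2.resize(s["color"][190:310,340:460,::-1],None,fx=4,fy=4,interpolation=cv2.INTER_CUBIC)
cv2.imwrite("pics/c4.png",np.hstack([a,b])[:, :800] if 0 else cv2.resize(np.hstack([a,b]),(800,369)))
cv2.imwrite("pics/s4.png",b)
E
```

```text
t 1.3 pos [0.5015 0.2784 0.1692] yaw 0.0977 F [-0.4 -0.1 -1.2] w 0.085 q [ 0.51  0.42  0.09  1.25 -0.    0.41]
shift [0.025 0.036 1.383] roll -0.022 tilt z [-1.3e-03 -9.0e-04 -1.0e+00]
[[198.66310603 206.94045032]] [[392.03255322 221.66047448]]
```

View pics/c4.png

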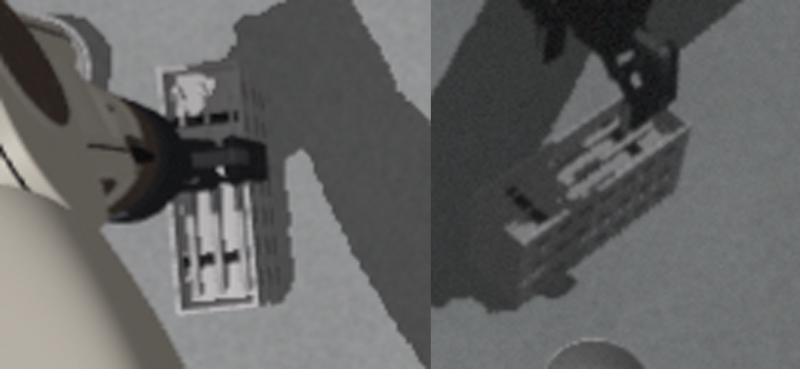

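Run:
```python
from h import *
c=camera("top")
for z in (.18,.2,.21): print(cast(c,[[227.1,202]],z))
a=cv2.resize(c["color"][160:240,180:250,::-1],None,fx=7,fy=7,interpolation=cv2.INTER_CUBIC)
cv2.imwrite("pics/t5.png",a)
s=camera("scene")["color"]
cv2.imwrite("pics/s5.png",cv2.resize(s[180:260,370:450,::-1],None,fx=7,fy=7,interpolation=cv2.INTER_CUBIC))
```

```text
[[0.51094578 0.2149567  0.18      ]]
[[0.50927663 0.21081183 0.2       ]]
[[0.50844205 0.20873939 0.21      ]]
```

View pics/t5.png

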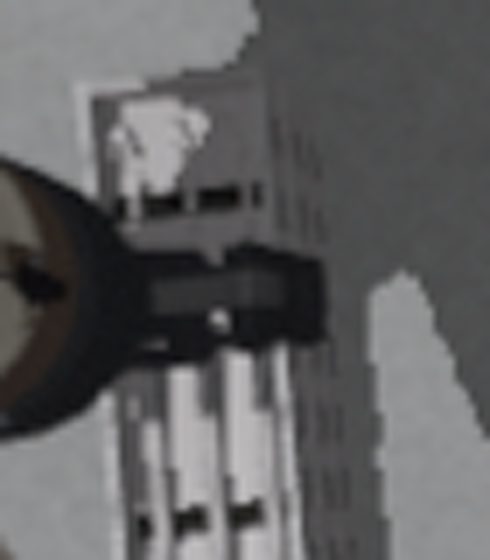

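View pics/s5.png

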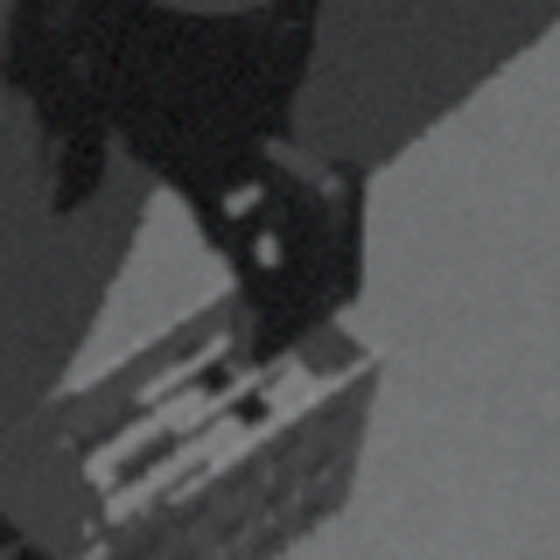

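Run:
```python
from h import *
c=camera("scene")
P=cast(c,[[406.7,231],[378.9,208.9]],.182);print(P,P.mean(0))
t=camera("top")
a=np.array([(105,107),(240,98),(270,497),(138,511)])/5-.4+[170,150]
b=np.array([(272,32),(340,86),(120,240),(55,178)])/4-.375+[340,210]
print(cast(t,a,.096).mean(0),cast(c,b,.096).mean(0))
```

```text
[[0.49641589 0.32843462 0.182     ]
 [0.51004591 0.23705397 0.182     ]] [0.5032309  0.28274429 0.182     ]
[0.49924369 0.27870036 0.096     ] [0.50497095 0.28472689 0.096     ]
```

```bash
python3 to.py .501 .28 .066 .1
```

```text
t 1.6 pos [0.4988 0.2813 0.1708] yaw 0.1023 F [-0.2 -0.4 -0.6] w 0.0849 q [0.51 0.41 0.09 1.25 0.   0.41]
shift [-0.041 -0.031  2.095] roll 0.022 tilt z [-1.e-04  4.e-04 -1.e+00]
```

Call:
move_arm --motion '[[85, [-0.02, -0.03, 0.15], 0], [85, [-0.03, -0.03, 0.4], 0], [85, [-0.03, -0.03, 0.75], 0], [85, [-0.03, -0.03, 1.1], 0], [85, [-0.03, -0.03, 1.4], 0], [85, [-0.03, -0.03, 1.7], 0], [85, [-0.03, -0.03, 1.9], 0], [85, [-0.03, -0.03, 2.03], 0], [85, [-0.03, -0.03, 2.09], 0], [85, [-0.03, -0.03, 2.09], 0]]'

```text
clock: 2.6
eef_pos: [0.5015, 0.2789, 0.0656]
tool_rot: [-0.05, 0.999, -0.0, -0.0]
ft_force: [-0.3, -1.2, -0.3]
grip_width: 0.0844
```

```bash
python3 to.py .501 .28 .066 .1;  python3 - <<'E'
from h import *
s=camera("scene")["color"]
cv2.imwrite("pics/s6.png",cv2.resize(s[200:300,340:440,::-1],None,fx=6,fy=6,interpolation=cv2.INTER_CUBIC))
E
```

```text
t 2.6 pos [0.5015 0.2789 0.0656] yaw 0.1005 F [-0.3 -1.2 -0.3] w 0.0844 q [ 0.51  0.5  -0.06  1.01 -0.    0.41]
shift [ 0.008  0.023 -0.008] roll 0.005 tilt z [-3.e-04 -2.e-04 -1.e+00]
```

View pics/s6.png

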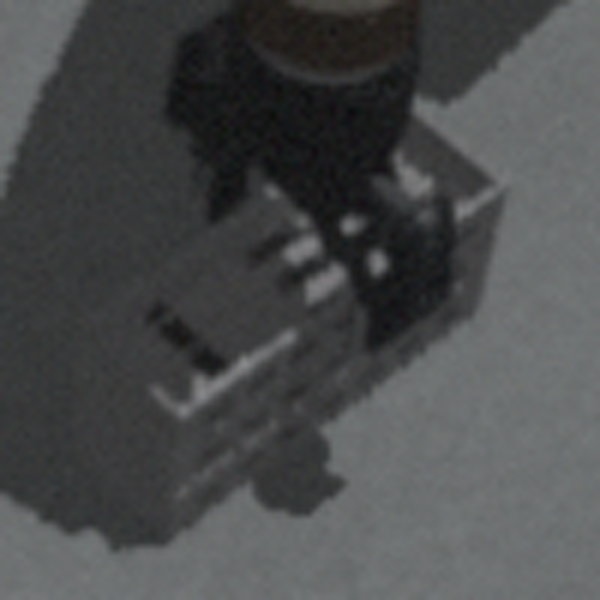

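Run:
```python
from h import *
c=camera("scene");o=get_obs();p=o["eef_pos"]
u=np.array([np.cos(.1),np.sin(.1),0]);v=np.array([-np.sin(.1),np.cos(.1),0])
pts=[p+u*a+v*b+[0,0,.013+h] for h in(0,.04) for a in(-.011,.011) for b in (.0425,.057)]
print(((proj(c,pts)-[340,200])*6).round())
# tray rim predicted, centre .501,.28
ctr=np.array([.501,.28,.096]);print(((proj(c,[ctr+u*a+v*b for a in(-.095,.095) for b in(-.031,.031)])-[340,200])*6).round())
```

```text
[[380. 317.]
 [404. 338.]
 [342. 344.]
 [366. 366.]
 [390. 259.]
 [415. 281.]
 [351. 286.]
 [376. 308.]]
[[408.  91.]
 [509. 177.]
 [ 78. 312.]
 [178. 409.]]
```

Run:
```python
from h import *
s=camera("scene")["color"];t=camera("top")["color"]
f=lambda im:(255*(np.clip(im/130.,0,1))**.5).astype('uint8')
a=cv2.resize(f(s[205:275,365:430,::-1]),None,fx=6,fy=8,interpolation=cv2.INTER_CUBIC)
b=cv2.resize(f(t[165:257,180:245,::-1]),(390,560),interpolation=cv2.INTER_CUBIC)
cv2.imwrite("pics/c7.png",np.hstack([a,b]))
```

```text
(no output)
```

View pics/c7.png

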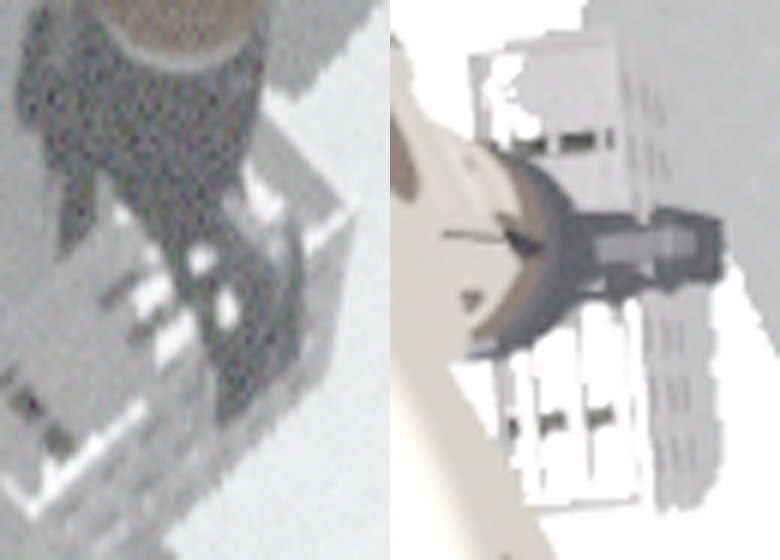

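Run:
```python
from h import *
c=camera("top");o=get_obs();p=o["eef_pos"]
print(p,cast(c,[[235.3,199.2],[235.3,211.5]],.1),cast(c,[[235.3,199.2],[235.3,211.5]],.13))
# rim +x corner -y : pixel
print(proj(c,[[.501,.28,.096]]))
q=np.array([(480,55),(612,30),(640,500)]);q=(q-[390,0])/[6,560/92]+[180,165]-.4
print(cast(c,q,.096))
```

```text
[0.50214058 0.27911979 0.06651934] [[0.52423724 0.21239472 0.1       ]
 [0.49531661 0.2118523  0.1       ]] [[0.52154891 0.20671158 0.13      ]
 [0.49343535 0.2061843  0.13      ]]
[[206.72028733 209.16470796]]
[[0.58532634 0.31077652 0.096     ]
 [0.59519464 0.25882829 0.096     ]
 [0.41318524 0.24379809 0.096     ]]
```

Call:
move_arm --motion '[[75, [0, 0, 0], 0], [65, [0, 0, 0], 0], [55, [0, 0, 0], 0], [50, [0, 0, 0], 0], [50, [0, 0, 0], 0], [50, [0, 0, 0], 0], [50, [0, 0, 0], 0], [50, [0, 0, 0], 0], [50, [0, 0, 0], 0], [50, [0, 0, 0], 0]]'

```text
clock: 3.85
eef_pos: [0.502, 0.2791, 0.0664]
tool_rot: [-0.05, 0.999, 0.0, 0.001]
ft_force: [-0.2, -0.9, 6.1]
grip_width: 0.0608
```

```bash
python3 to.py .48 .08 .2 .1
```

```text
t 3.85 pos [0.502  0.2791 0.0664] yaw 0.1005 F [-0.2 -0.9  6.1] w 0.0608 q [ 0.51  0.5  -0.06  1.01  0.    0.41]
shift [ 0.834 -3.917 -2.674] roll 0.004 tilt z [ 1.e-03  6.e-04 -1.e+00]
```

Call:
move_arm --motion '[[50, [0, 0, -0.05], 0], [50, [0, 0, -0.12], 0], [50, [0, 0, -0.2], 0], [50, [0, 0, -0.3], 0], [50, [0, 0, -0.45], 0], [50, [0, 0, -0.6], 0], [50, [0, 0, -0.75], 0], [50, [0, 0, -0.9], 0], [50, [0, 0, -0.97], 0], [50, [0, 0, -1.0], 0]]'

```text
clock: 4.85
eef_pos: [0.502, 0.2791, 0.1166]
tool_rot: [-0.05, 0.999, 0.0, 0.001]
ft_force: [-0.3, 0.1, -3.1]
grip_width: 0.0608
```

```bash
python3 to.py .48 .08 .2 .1;  python3 - <<'E'
from h import *
s=camera("scene")["color"]
cv2.imwrite("pics/s8.png",cv2.resize(s[170:300,330:450,::-1],None,fx=4.5,fy=4.5,interpolation=cv2.INTER_CUBIC))
E
```

```text
t 4.85 pos [0.502  0.2791 0.1166] yaw 0.1004 F [-0.3  0.1 -3.1] w 0.0608 q [ 0.51  0.46  0.01  1.12 -0.    0.41]
shift [ 0.834 -3.916 -1.671] roll 0.004 tilt z [ 1.1e-03  6.0e-04 -1.0e+00]
```

View pics/s8.png

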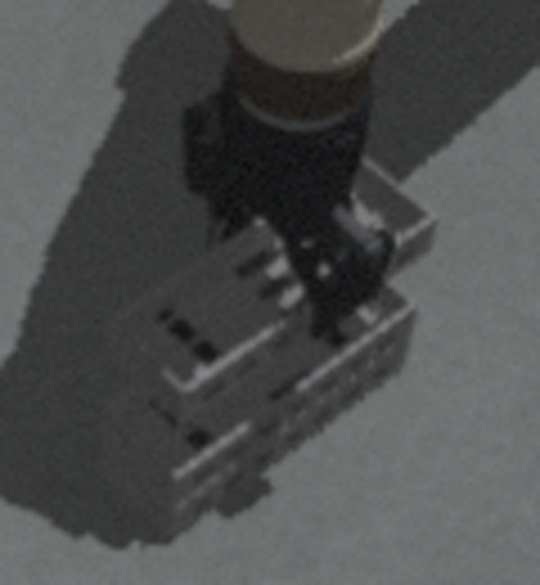

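The picture shows the top tray lifted alone and level, with the two lower trays still nested. Next I carry it to the clear worktop at (0.48, 0.08).

Call:
move_arm --motion '[[50, [0.03, -0.12, 0], 0], [50, [0.1, -0.4, 0], 0], [50, [0.19, -0.85, 0], 0], [50, [0.3, -1.4, 0], 0], [50, [0.42, -2.0, 0], 0], [50, [0.55, -2.6, 0.2], 0], [50, [0.67, -3.15, 0.4], 0], [50, [0.77, -3.6, 0.6], 0], [50, [0.82, -3.85, 0.8], 0], [50, [0.83, -3.92, 1.0], 0]]'

```text
clock: 5.9
eef_pos: [0.4794, 0.078, 0.0652]
tool_rot: [-0.049, 0.999, -0.0, -0.0]
ft_force: [0.4, 0.5, -2.3]
grip_width: 0.0611
```

```bash
python3 to.py .48 .08 .007 .1
```

```text
t 5.9 pos [0.4794 0.078  0.0652] yaw 0.0978 F [ 0.4  0.5 -2.3] w 0.0611 q [ 0.16  0.35 -0.3   0.91 -0.    0.06]
shift [-0.017  0.039  1.164] roll -0.021 tilt z [-5.e-04 -1.e-04 -1.e+00]
```

Call:
move_arm --motion '[[50, [0, 0, 0.1], 0], [50, [0, 0, 0.3], 0], [50, [0, 0, 0.55], 0], [50, [0, 0, 0.8], 0], [50, [0, 0, 0.97], 0], [50, [0, 0, 1.07], 0], [50, [0, 0, 1.11], 0], [50, [0, 0, 1.13], 0], [50, [0, 0, 1.15], 0], [50, [0, 0, 1.16], 0]]'

```text
clock: 6.9
eef_pos: [0.4804, 0.0798, 0.0081]
tool_rot: [-0.05, 0.999, 0.0, 0.0]
ft_force: [-1.0, 0.9, -3.5]
grip_width: 0.0612
```

```bash
python3 to.py .48 .08 .006 .1
```

```text
t 6.9 pos [0.4804 0.0798 0.0081] yaw 0.1004 F [-1.   0.9 -3.5] w 0.0612 q [ 0.16  0.44 -0.36  0.77 -0.    0.06]
shift [0.007 0.005 0.043] roll 0.004 tilt z [ 9.e-04  1.e-04 -1.e+00]
```

Call:
move_arm --motion '[[50, [0, 0, 0.01], 0], [50, [0, 0, 0.02], 0], [50, [0, 0, 0.03], 0], [50, [0, 0, 0.04], 0], [50, [0, 0, 0.04], 0], [65, [0, 0, 0.04], 0], [70, [0, 0, 0.04], 0], [80, [0, 0, 0.04], 0], [85, [0, 0, 0.04], 0], [85, [0, 0, 0.04], 0]]'

```text
clock: 7.9
eef_pos: [0.48, 0.0797, 0.0058]
tool_rot: [-0.05, 0.999, 0.0, 0.0]
ft_force: [0.0, -0.0, -0.8]
grip_width: 0.085
```

```bash
python3 to.py .48 .08 .1 .1
```

```text
t 7.9 pos [0.48   0.0797 0.0058] yaw 0.1004 F [ 0.  -0.  -0.8] w 0.085 q [ 0.16  0.44 -0.37  0.77  0.    0.06]
shift [-0.     0.006 -1.885] roll 0.004 tilt z [ 0.  0. -1.]
```

Call:
move_arm --motion '[[85, [0, 0, -0.1], 0], [85, [0, 0, -0.4], 0], [85, [0, 0, -0.8], 0], [85, [0, 0, -1.2], 0], [85, [0, 0, -1.6], 0], [85, [0, 0, -2.0], 0], [85, [0, 0, -2.3], 0], [85, [0, 0.1, -2.4], 0], [85, [0, 0.3, -2.5], 0], [85, [0, 0.4, -2.5], 0]]'

```text
clock: 8.9
eef_pos: [0.4779, 0.1006, 0.131]
tool_rot: [-0.051, 0.999, 0.0, 0.0]
ft_force: [-0.2, 0.0, -0.5]
grip_width: 0.085
```

```bash
python3 to.py .501 .28 .13 .1;  python3 - <<'E'
from h import *
c=camera("top")["color"];s=camera("scene")["color"]
cv2.imwrite("pics/t9full.png",c[:,:,::-1])
a=cv2.resize(c[150:270,170:250,::-1],None,fx=5,fy=5,interpolation=cv2.INTER_CUBIC)
b=cv2.resize(s[180:330,320:400,::-1],None,fx=5,fy=4,interpolation=cv2.INTER_CUBIC)
cv2.imwrite("pics/c9.png",np.hstack([a,b]))
E
```

```text
t 8.9 pos [0.4779 0.1006 0.131 ] yaw 0.1012 F [-0.2  0.  -0.5] w 0.085 q [ 0.21  0.29 -0.21  1.08  0.    0.11]
shift [-0.822  3.522  0.021] roll 0.011 tilt z [ 2.e-04  4.e-04 -1.e+00]
```

View pics/c9.png

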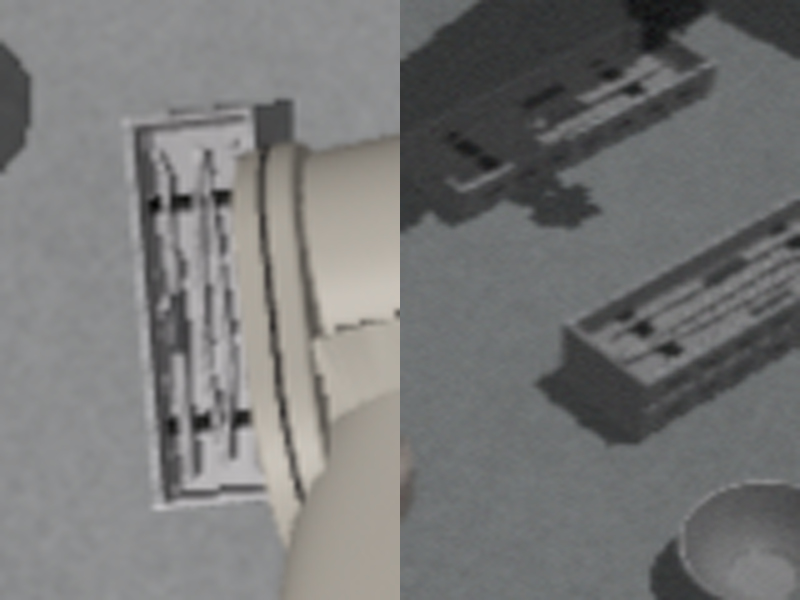

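View pics/t9full.png

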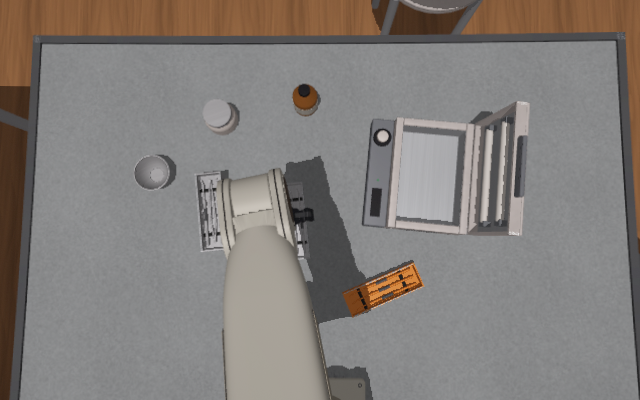

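Run:
```python
from h import *
c=camera("top")
P=cast(c,np.array([(125,120),(250,107),(155,508)])/5-.4+[170,150],.066);print(P)
d=P[0]-P[2];print(np.arctan2(d[1],d[0]),np.linalg.norm(d)); 
y=np.arctan2(d[1],d[0]);print((P[0]+P[2])/2+.031*np.array([np.sin(y),-np.cos(y),0]))
```

```text
[[0.58979093 0.31917618 0.066     ]
 [0.59623017 0.25838695 0.066     ]
 [0.40210452 0.29964993 0.066     ]]
0.10366364424989342 0.1886993998520903
[0.49915555 0.27857948 0.066     ]
```

Call:
move_arm --motion '[[85, [-0.05, 0.15, 0], 0], [85, [-0.15, 0.6, 0], 0], [85, [-0.28, 1.2, 0], 0], [85, [-0.42, 1.8, 0], 0], [85, [-0.56, 2.4, 0], 0], [85, [-0.68, 2.9, 0], 0], [85, [-0.77, 3.25, 0], 0], [85, [-0.8, 3.42, 0], 0], [85, [-0.82, 3.5, 0.05], 0], [85, [-0.82, 3.5, 0.3], 0]]'

```text
clock: 10.05
eef_pos: [0.5021, 0.2783, 0.1164]
tool_rot: [-0.05, 0.999, 0.001, 0.001]
ft_force: [-0.5, -0.1, 0.6]
grip_width: 0.0853
```

```bash
python3 to.py .501 .279 .0364 .102
```

```text
t 10.05 pos [0.5021 0.2783 0.1164] yaw 0.1005 F [-0.5 -0.1  0.6] w 0.0853 q [ 0.51  0.46  0.01  1.12 -0.    0.41]
shift [0.025 0.014 1.6  ] roll -0.014 tilt z [ 0.0024  0.0011 -1.    ]
```

Call:
move_arm --motion '[[85, [0, 0, 0.15], 0], [85, [0, 0, 0.4], 0], [85, [0, 0, 0.7], 0], [85, [0, 0, 1.0], 0], [85, [0, 0, 1.25], 0], [85, [0, 0, 1.45], 0], [85, [0, 0, 1.56], 0], [85, [0, 0, 1.6], 0], [70, [0, 0, 1.6], 0], [60, [0, 0, 1.6], 0]]'

```text
clock: 11.05
eef_pos: [0.5017, 0.2783, 0.0368]
tool_rot: [-0.05, 0.999, 0.001, 0.001]
ft_force: [-1.9, 1.7, -1.1]
grip_width: 0.061
```

Call:
move_arm --motion '[[50, [0, 0, 0], 0], [50, [0, 0, 0], 0], [50, [0, 0, 0], 0], [50, [0, 0, 0], 0], [50, [0, 0, 0], 0], [50, [0, 0, -0.05], 0], [50, [0, 0, -0.12], 0], [50, [0, 0, -0.2], 0], [50, [0, 0, -0.3], 0], [50, [0, 0, -0.4], 0]]'

```text
clock: 12.05
eef_pos: [0.5011, 0.2777, 0.056]
tool_rot: [-0.05, 0.999, -0.0, -0.0]
ft_force: [0.5, 0.3, -2.3]
grip_width: 0.0612
```

```bash
python3 to.py .501 .279 .12 .102;  python3 - <<'E'
from h import *
s=camera("scene")["color"]
cv2.imwrite("pics/s10.png",cv2.resize(s[170:300,330:450,::-1],None,fx=4.5,fy=4.5,interpolation=cv2.INTER_CUBIC))
E
```

```text
t 12.05 pos [0.5011 0.2777 0.056 ] yaw 0.1003 F [ 0.5  0.3 -2.3] w 0.0612 q [ 0.51  0.51 -0.07  0.99 -0.    0.41]
shift [-0.     0.026 -1.281] roll -0.016 tilt z [-5.e-04 -3.e-04 -1.e+00]
```

View pics/s10.png

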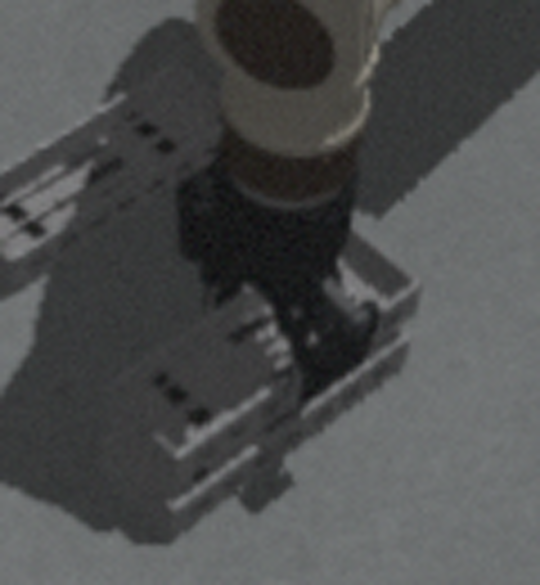

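Call:
move_arm --motion '[[50, [0, 0, -0.08], 0], [50, [0, 0, -0.25], 0], [50, [0, 0, -0.5], 0], [50, [0, 0, -0.8], 0], [50, [0, 0, -1.05], 0], [50, [0, 0, -1.3], 0], [50, [-0.02, -0.1, -1.5], 0], [50, [-0.05, -0.3, -1.6], 0], [50, [-0.1, -0.6, -1.7], 0], [50, [-0.15, -1.0, -1.7], 0]]'

```text
clock: 13.1
eef_pos: [0.5142, 0.2278, 0.1414]
tool_rot: [-0.05, 0.999, -0.0, 0.0]
ft_force: [0.1, -0.2, -2.5]
grip_width: 0.0615
```

```bash
python3 to.py .586 -.251 .14 -.09
```

```text
t 13.1 pos [0.5142 0.2278 0.1414] yaw 0.101 F [ 0.1 -0.2 -2.5] w 0.0615 q [ 0.42  0.41  0.01  1.17 -0.    0.32]
shift [-0.464 -9.672  0.028] roll 1.824 tilt z [ 7.e-04  0.e+00 -1.e+00]
```

Call:
move_arm --motion '[[50, [-0.01, -0.2, 0], 0.05], [50, [-0.03, -0.6, 0], 0.12], [50, [-0.06, -1.2, 0], 0.22], [50, [-0.09, -1.9, 0], 0.36], [50, [-0.12, -2.6, 0], 0.5], [50, [-0.16, -3.3, 0], 0.63], [50, [-0.19, -4.0, 0], 0.76], [50, [-0.22, -4.7, 0], 0.9], [50, [-0.26, -5.4, 0], 1.03], [50, [-0.29, -6.1, 0], 1.16]]'

```text
clock: 14.1
eef_pos: [0.5581, -0.0753, 0.1403]
tool_rot: [0.011, 1.0, 0.0, -0.001]
ft_force: [0.2, -0.0, -2.9]
grip_width: 0.0607
```

```bash
python3 to.py .586 -.251 .14 -.09
```

```text
t 14.1 pos [ 0.5581 -0.0753  0.1403] yaw -0.0227 F [ 0.2 -0.  -2.9] w 0.0607 q [-0.13  0.42  0.02  1.17  0.   -0.11]
shift [-0.638 -3.501  0.005] roll 0.643 tilt z [-1.1e-03  4.0e-04 -1.0e+00]
```

Call:
move_arm --motion '[[50, [-0.1, -0.5, 0], 0.1], [50, [-0.2, -1.05, 0], 0.2], [50, [-0.3, -1.6, 0], 0.3], [50, [-0.4, -2.1, 0], 0.4], [50, [-0.48, -2.55, 0], 0.5], [50, [-0.54, -2.9, 0], 0.56], [50, [-0.59, -3.2, 0], 0.6], [50, [-0.62, -3.4, 0], 0.64], [50, [-0.64, -3.5, 0], 0.64], [50, [-0.64, -3.5, 0], 0.64]]'

```text
clock: 15.1
eef_pos: [0.587, -0.249, 0.1407]
tool_rot: [0.044, 0.999, 0.0, -0.0]
ft_force: [-0.2, -0.5, -2.3]
grip_width: 0.0611
```

```bash
python3 to.py .586 -.251 .0285 -.09;  python3 - <<'E'
from h import *
c=camera("top")["color"];s=camera("scene")["color"]
a=cv2.resize(c[95:275,355:535,::-1],None,fx=2.2,fy=2.2,interpolation=cv2.INTER_CUBIC)
b=cv2.resize(s[50:230,185:345,::-1],None,fx=2.2,fy=2.2,interpolation=cv2.INTER_CUBIC)
cv2.imwrite("pics/c11.png",np.hstack([a,b]))
E
```

```text
t 15.1 pos [ 0.587  -0.249   0.1407] yaw -0.0884 F [-0.2 -0.5 -2.3] w 0.0611 q [-0.4   0.56  0.25  1.26  0.   -0.31]
shift [ 0.016 -0.042  2.243] roll 0.016 tilt z [-2.e-04  3.e-04 -1.e+00]
```

View pics/c11.png

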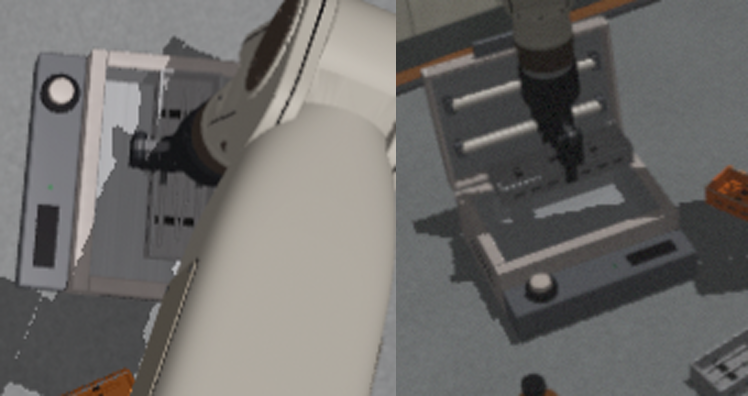

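Call:
move_arm --motion '[[50, [0, -0.02, 0.1], 0], [50, [0, -0.03, 0.35], 0], [50, [0, -0.03, 0.7], 0], [50, [0, -0.03, 1.05], 0], [50, [0, -0.03, 1.4], 0], [50, [0, -0.03, 1.7], 0], [50, [0, -0.03, 1.95], 0], [50, [0, -0.03, 2.1], 0], [50, [0, -0.03, 2.17], 0], [50, [0, -0.03, 2.21], 0]]'

```text
clock: 16.2
eef_pos: [0.587, -0.2503, 0.0302]
tool_rot: [0.044, 0.999, -0.0, 0.0]
ft_force: [-0.2, -1.3, -1.9]
grip_width: 0.0614
```

```bash
python3 to.py .586 -.251 .0256 -.09
```

```text
t 16.2 pos [ 0.587  -0.2503  0.0302] yaw -0.088 F [-0.2 -1.3 -1.9] w 0.0614 q [-0.4   0.65  0.11  1.02  0.   -0.32]
shift [ 0.019 -0.016  0.091] roll 0.019 tilt z [ 2.e-04 -0.e+00 -1.e+00]
```

Call:
move_arm --motion '[[50, [0, 0, 0.02], 0], [50, [0, 0, 0.04], 0], [50, [0, 0, 0.06], 0], [50, [0, 0, 0.075], 0], [50, [0, 0, 0.085], 0], [50, [0, 0, 0.095], 0], [50, [0, 0, 0.095], 0], [62, [0, 0, 0.095], 0], [66, [0, 0, 0.095], 0], [72, [0, 0, 0.095], 0]]'

```text
clock: 17.2
eef_pos: [0.5871, -0.2504, 0.0254]
tool_rot: [0.044, 0.999, -0.0, 0.0]
ft_force: [0.7, 0.6, -0.3]
grip_width: 0.0718
```

Call:
move_arm --motion '[[78, [0, 0, 0], 0], [78, [0, 0, 0], 0], [78, [0, 0, -0.15], 0], [78, [0, 0, -0.4], 0], [78, [0, 0, -0.8], 0], [78, [0, 0, -1.2], 0], [78, [0, 0, -1.6], 0], [78, [0, 0, -2.0], 0], [78, [0, 0.2, -2.3], 0], [78, [0, 0.6, -2.4], 0]]'

```text
clock: 18.2
eef_pos: [0.5908, -0.2214, 0.1489]
tool_rot: [0.045, 0.999, -0.001, 0.002]
ft_force: [-1.2, 0.1, -0.1]
grip_width: 0.0782
```

```bash
python3 to.py .48 .08 .13 .1
```

```text
t 18.2 pos [ 0.5908 -0.2214  0.1489] yaw -0.0903 F [-1.2  0.1 -0.1] w 0.0782 q [-0.36  0.54  0.23  1.26 -0.   -0.27]
shift [2.752 5.803 0.356] roll -1.818 tilt z [ 0.0048 -0.0019 -1.    ]
```

Call:
move_arm --motion '[[85, [0.2, 0.4, 0], -0.1], [85, [0.5, 1.0, 0], -0.3], [85, [0.8, 1.7, 0], -0.5], [85, [1.15, 2.4, 0], -0.7], [85, [1.5, 3.1, 0], -1.0], [85, [1.8, 3.8, 0.1], -1.2], [85, [2.15, 4.5, 0.2], -1.4], [85, [2.4, 5.1, 0.3], -1.6], [85, [2.65, 5.6, 0.35], -1.75], [85, [2.75, 5.8, 0.36], -1.82]]'

```text
clock: 19.2
eef_pos: [0.4766, 0.083, 0.128]
tool_rot: [-0.053, 0.999, 0.0, -0.0]
ft_force: [0.7, -0.1, -0.5]
grip_width: 0.085
```

```bash
python3 to.py .48 .0797 .0064 .1;  python3 - <<'E'
from h import *
ct=camera("top");c=ct["color"];s=camera("scene")["color"]
a=cv2.resize(c[100:250,355:535,::-1],None,fx=2.2,fy=2.2,interpolation=cv2.INTER_CUBIC)
b=cv2.resize(s[50:200,185:345,::-1],None,fx=2.2,fy=2.2,interpolation=cv2.INTER_CUBIC)
d=cv2.resize(c[140:290,170:350,::-1],None,fx=2.2,fy=2.2,interpolation=cv2.INTER_CUBIC)
e=cv2.resize(s[185:335,320:480,::-1],None,fx=2.2,fy=2.2,interpolation=cv2.INTER_CUBIC)
im=np.vstack([np.hstack([a,b]),np.hstack([d,e])]);im=cv2.resize(im,None,fx=.9,fy=.9) if im.shape[0]>600 else im
cv2.imwrite("pics/c12.png",im)
E
```

```text
t 19.2 pos [0.4766 0.083  0.128 ] yaw 0.1064 F [ 0.7 -0.1 -0.5] w 0.085 q [ 0.17  0.28 -0.22  1.07  0.    0.07]
shift [-0.06  -0.075  2.431] roll 0.061 tilt z [-4.e-04  6.e-04 -1.e+00]
```

View pics/c12.png

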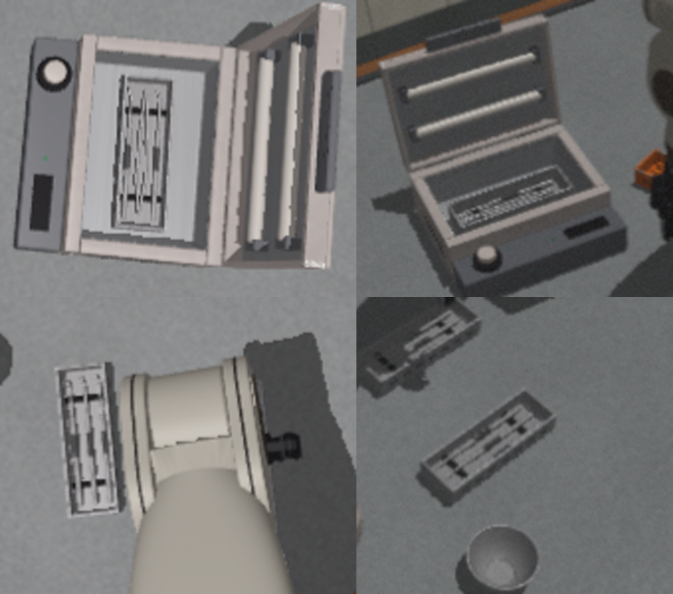

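The middle tray lies flat inside the chamber. Next I measure the bottom tray's position for the restack.

Run:
```python
from h import *
c=camera("top")["color"]
cv2.imwrite("pics/c13.png",cv2.resize(c[165:265,185:240,::-1],None,fx=6,fy=6,interpolation=cv2.INTER_CUBIC))
```

```text
(no output)
```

View pics/c13.png

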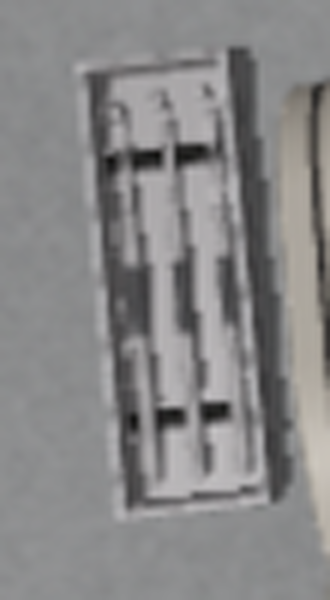

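Run:
```python
from h import *
c=camera("top")
P=cast(c,np.array([(78,66),(228,50),(270,500),(120,520)])/6-.42+[185,165],.036);print(P,P.mean(0))
u=P[0]+P[1]-P[2]-P[3];print(np.arctan2(u[1],u[0]));u=P[0]+P[3]-P[1]-P[2];print(np.arctan2(u[1],u[0])-np.pi/2)
print([np.linalg.norm(P[i]-P[i-1]) for i in range(4)])
```

```text
[[0.58918064 0.31998954 0.036     ]
 [0.59595656 0.25757681 0.036     ]
 [0.40953188 0.23631025 0.036     ]
 [0.4013034  0.29771539 0.036     ]] [0.49899312 0.277898   0.036     ]
0.1158046491160144
0.12059324329073151
[np.float64(0.18919301069120717), np.float64(0.06277947244011386), np.float64(0.18763376266569595), np.float64(0.06195401726529015)]
```

Call:
move_arm --motion '[[85, [-0.03, -0.04, 0.1], 0.03], [85, [-0.06, -0.07, 0.4], 0.06], [85, [-0.06, -0.07, 0.8], 0.06], [85, [-0.06, -0.07, 1.25], 0.06], [85, [-0.06, -0.07, 1.65], 0.06], [85, [-0.06, -0.07, 2.0], 0.06], [85, [-0.06, -0.07, 2.25], 0.06], [85, [-0.06, -0.07, 2.38], 0.06], [85, [-0.06, -0.07, 2.42], 0.06], [85, [-0.06, -0.07, 2.42], 0.06]]'

```text
clock: 20.4
eef_pos: [0.4817, 0.0768, 0.0065]
tool_rot: [-0.048, 0.999, -0.0, 0.0]
ft_force: [-0.8, 0.0, -0.3]
grip_width: 0.085
```

```bash
python3 to.py .48 .0797 .0064 .1
```

```text
t 20.4 pos [0.4817 0.0768 0.0065] yaw 0.0951 F [-0.8  0.  -0.3] w 0.085 q [ 0.16  0.44 -0.36  0.77 -0.    0.06]
shift [0.029 0.061 0.003] roll -0.047 tilt z [ 0.e+00 -1.e-04 -1.e+00]
```

Call:
move_arm --motion '[[85, [0.03, 0.06, 0], -0.05], [85, [0.03, 0.06, 0], -0.05], [75, [0.03, 0.06, 0], -0.05], [65, [0.03, 0.06, 0], -0.05], [50, [0.03, 0.06, 0], -0.05], [50, [0.03, 0.06, 0], -0.05], [50, [0.03, 0.06, 0], -0.05], [50, [0.03, 0.06, 0], -0.05], [50, [0.03, 0.06, 0], -0.05], [50, [0.03, 0.06, 0], -0.05]]'

```text
clock: 21.4
eef_pos: [0.4801, 0.0802, 0.0073]
tool_rot: [-0.051, 0.999, -0.0, 0.001]
ft_force: [-1.2, -0.5, 6.3]
grip_width: 0.0612
```

Call:
move_arm --motion '[[50, [0, 0, -0.05], 0], [50, [0, 0, -0.15], 0], [50, [0, 0, -0.35], 0], [50, [0, 0, -0.65], 0], [50, [0, 0, -1.0], 0], [50, [0, 0, -1.35], 0], [50, [0, 0, -1.7], 0], [50, [0, 0, -1.9], 0], [50, [0, 0, -2.0], 0], [50, [0, 0, -2.0], 0]]'

```text
clock: 22.4
eef_pos: [0.4799, 0.0803, 0.1071]
tool_rot: [-0.051, 0.999, 0.0, 0.001]
ft_force: [-0.2, 0.0, -3.8]
grip_width: 0.0607
```

```bash
python3 to.py .502 .2785 .106 .108
```

```text
t 22.4 pos [0.4799 0.0803 0.1071] yaw 0.1014 F [-0.2  0.  -3.8] w 0.0607 q [ 0.17  0.31 -0.25  1.02  0.    0.06]
shift [-0.841  3.9    0.022] roll -0.063 tilt z [ 1.e-03  2.e-04 -1.e+00]
```

Call:
move_arm --motion '[[50, [-0.03, 0.12, 0], 0], [50, [-0.1, 0.45, 0], 0], [50, [-0.2, 0.95, 0], 0], [50, [-0.33, 1.55, 0], 0], [50, [-0.46, 2.15, 0], -0.03], [50, [-0.58, 2.7, 0], -0.06], [50, [-0.69, 3.2, 0], -0.06], [50, [-0.78, 3.6, 0], -0.06], [50, [-0.82, 3.82, 0], -0.06], [50, [-0.84, 3.9, 0], -0.06]]'

```text
clock: 23.4
eef_pos: [0.501, 0.2794, 0.1054]
tool_rot: [-0.055, 0.999, -0.0, -0.001]
ft_force: [0.5, -0.1, -2.8]
grip_width: 0.0611
```

Call:
move_arm --motion '[[50, [0, 0, 0.05], 0], [50, [0, 0, 0.15], 0], [50, [0, 0, 0.3], 0], [50, [0, 0, 0.45], 0], [50, [0, 0, 0.6], 0], [50, [0, 0, 0.7], 0], [50, [0, 0, 0.78], 0], [50, [0, 0, 0.8], 0], [50, [0, 0, 0.8], 0], [50, [0, 0, 0.8], 0]]'

```text
clock: 24.4
eef_pos: [0.5019, 0.2787, 0.0669]
tool_rot: [-0.054, 0.999, 0.0, 0.0]
ft_force: [1.0, 0.0, -2.7]
grip_width: 0.061
```

```bash
python3 to.py .502 .2785 .037 .108
python3 - <<'E'
from h import *
s=camera("scene")["color"];t=camera("top")["color"]
f=lambda im:(255*(np.clip(im/150.,0,1))**.6).astype('uint8')
a=cv2.resize(f(s[205:310,335:435,::-1]),(480,504),interpolation=cv2.INTER_CUBIC)
b=cv2.resize(f(t[165:260,180:240,::-1]),(318,504),interpolation=cv2.INTER_CUBIC)
cv2.imwrite("pics/c14.png",np.hstack([a,b]))
E
```

```text
t 24.4 pos [0.5019 0.2787 0.0669] yaw 0.1078 F [ 1.   0.  -2.7] w 0.061 q [ 0.51  0.5  -0.06  1.01  0.    0.4 ]
shift [-0.001 -0.004  0.598] roll -0.002 tilt z [ 6.e-04  3.e-04 -1.e+00]
```

View pics/c14.png

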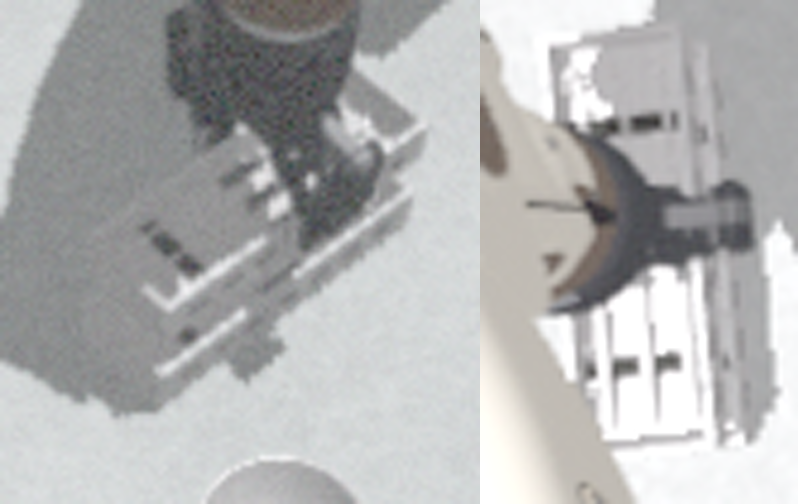

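Run:
```python
from h import *
s=camera("scene");t=camera("top")
q=np.array([(165,308),(428,128),(160,376),(412,195)])/4.8-.4+[335,205]
print("held",cast(s,q[:2],.096),"bottom",cast(s,q[2:],.036))
q=(np.array([(682,30),(713,440),(705,38),(747,440)])-[480,0])/5.305-.4+[180,165]
print("held",cast(t,q[:2],.096),"bottom",cast(t,q[2:],.036))
```

```text
held [[0.59485012 0.32088538 0.096     ]
 [0.4097055  0.30437955 0.096     ]] bottom [[0.59539884 0.32248749 0.036     ]
 [0.41020654 0.30335589 0.036     ]]
held [[0.59345692 0.25623423 0.096     ]
 [0.41134313 0.23849165 0.096     ]] bottom [[0.59886008 0.25905681 0.036     ]
 [0.41044487 0.23546682 0.036     ]]
```

Call:
move_arm --motion '[[50, [0, 0, 0.05], 0], [50, [0, 0, 0.13], 0], [50, [0, 0, 0.22], 0], [50, [0, 0, 0.31], 0], [50, [0, 0, 0.4], 0], [50, [0, 0, 0.47], 0], [50, [0, 0, 0.53], 0], [50, [0, 0, 0.56], 0], [50, [0, 0, 0.58], 0], [50, [0, 0, 0.59], 0]]'

```text
clock: 25.6
eef_pos: [0.5017, 0.2785, 0.0373]
tool_rot: [-0.054, 0.999, -0.0, 0.0]
ft_force: [-1.8, -0.1, 0.8]
grip_width: 0.0609
```

```bash
python3 to.py .502 .2785 .0362 .108
```

```text
t 25.6 pos [0.5017 0.2785 0.0373] yaw 0.1077 F [-1.8 -0.1  0.8] w 0.0609 q [ 0.51  0.54 -0.09  0.95 -0.    0.4 ]
shift [-0.007  0.     0.023] roll -0.003 tilt z [ 1.e-04 -0.e+00 -1.e+00]
```

Call:
move_arm --motion '[[50, [0, 0, 0.01], 0], [50, [0, 0, 0.02], 0], [50, [0, 0, 0.02], 0], [62, [0, 0, 0.02], 0], [66, [0, 0, 0.02], 0], [72, [0, 0, 0.02], 0], [80, [0, 0, 0.02], 0], [85, [0, 0, 0.02], 0], [85, [0, 0, 0.02], 0], [85, [0, 0, -0.1], 0]]'

```text
clock: 26.6
eef_pos: [0.501, 0.2781, 0.0413]
tool_rot: [-0.054, 0.999, -0.0, -0.001]
ft_force: [0.2, -0.3, -0.5]
grip_width: 0.0848
```

Call:
move_arm --motion '[[85, [0, 0, -0.2], 0], [85, [0, 0, -0.5], 0], [85, [0, 0, -0.9], 0], [85, [0, 0, -1.4], 0], [85, [0, 0, -1.9], 0], [85, [0, -0.1, -2.4], 0], [85, [0, -0.4, -2.8], 0], [85, [0, -0.9, -3.2], 0], [85, [0, -1.6, -3.5], 0], [85, [0, -2.4, -3.7], 0]]'

```text
clock: 27.6
eef_pos: [0.5152, 0.159, 0.2297]
tool_rot: [-0.055, 0.998, 0.0, 0.002]
ft_force: [1.5, -0.4, 0.1]
grip_width: 0.0849
```

```bash
python3 to.py .5 0 .3 -.09
```

```text
t 27.6 pos [0.5152 0.159  0.2297] yaw 0.1098 F [ 1.5 -0.4  0.1] w 0.0849 q [0.3  0.32 0.1  1.35 0.   0.19]
shift [ 0.645 -3.126 -1.411] roll 1.908 tilt z [ 0.0036  0.0012 -1.    ]
```

Trays placed. Next I check the stack and plan the lid path.

Call:
move_arm --motion '[[60, [0.06, -0.3, -0.1], 0.2], [40, [0.15, -0.8, -0.3], 0.4], [20, [0.25, -1.4, -0.5], 0.6], [0, [0.35, -2.0, -0.7], 0.8], [0, [0.45, -2.6, -0.9], 1.0], [0, [0.5, -3.2, -1.1], 1.2], [0, [0.5, -3.8, -1.3], 1.4], [0, [0.5, -4.3, -1.45], 1.6], [0, [0.5, -4.7, -1.55], 1.8], [0, [0.5, -4.9, -1.6], 1.9]]'

```text
clock: 28.6
eef_pos: [0.5162, -0.0883, 0.308]
tool_rot: [0.047, 0.999, -0.0, 0.001]
ft_force: [0.2, -0.1, 1.0]
grip_width: -0.0002
```

```bash
cat > lid.py <<'E'
from h import *
C=np.array([.586,-.2505]);a=-.09
u=np.array([np.cos(a),np.sin(a)]);v=np.array([-np.sin(a),np.cos(a)])
def tcp(th,r=.165,U=-.085,half=.0145,t=.028):
    y=-.093+r*np.cos(th)-t*np.sin(th)-half; z=.085+r*np.sin(th)+t*np.cos(th)
    return np.r_[C+u*U+v*y,z]
E
python3 to.py .484 -.44 .31 -.09
python3 - <<'E'
from lid import *
for th in (1.9,1.77,1.6,1.4,1.2,1,.8,.6,.4,.2,.1,0): print(th,tcp(th).round(4))
ct=camera("top");c=ct["color"];s=camera("scene")["color"]
a=cv2.resize(c[160:260,180:250,::-1],None,fx=5,fy=5,interpolation=cv2.INTER_CUBIC)
b=cv2.resize(s[205:305,345:435,::-1],None,fx=5,fy=5,interpolation=cv2.INTER_CUBIC)
cv2.imwrite("pics/c15.png",np.hstack([a,b]))
E
```

```text
t 28.6 pos [ 0.5162 -0.0883  0.308 ] yaw -0.0937 F [ 0.2 -0.1  1. ] w -0.0002 q [-0.17  0.27  0.24  1.54  0.   -0.08]
shift [-0.017 -7.064 -0.04 ] roll -0.035 tilt z [ 1.4e-03 -1.0e-04 -1.0e+00]
1.9 [ 0.4845 -0.4294  0.2321]
1.77 [ 0.4863 -0.4098  0.2412]
1.6 [ 0.4887 -0.3826  0.2491]
1.4 [ 0.4917 -0.3495  0.2524]
1.2 [ 0.4947 -0.3164  0.2489]
1 [ 0.4976 -0.2846  0.239 ]
0.8 [ 0.5002 -0.2554  0.2229]
0.6 [ 0.5025 -0.23    0.2013]
0.4 [ 0.5044 -0.2094  0.175 ]
0.2 [ 0.5057 -0.1944  0.1452]
0.1 [ 0.5062 -0.1892  0.1293]
0 [ 0.5065 -0.1856  0.113 ]
```

View pics/c15.png

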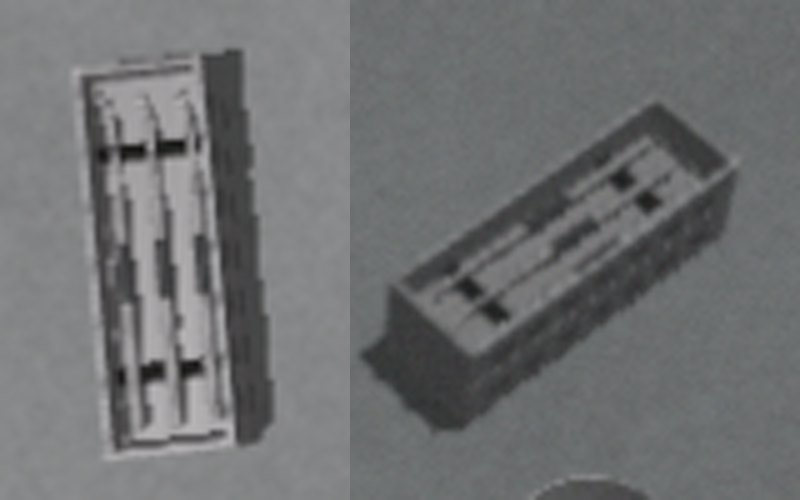

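The stack is nested flush. Now I move over the lid at z≈0.315 and round behind it.

Call:
move_arm --motion '[[0, [0, -0.3, -0.1], 0], [0, [0, -0.9, -0.15], 0], [0, [0, -1.7, -0.15], 0], [0, [0, -2.6, -0.15], 0], [0, [0, -3.5, -0.15], 0], [0, [0, -4.4, -0.15], 0], [0, [0, -5.3, -0.15], 0], [0, [0, -6.1, -0.15], 0], [0, [0, -6.8, -0.15], 0], [0, [0, -7.2, -0.15], 0]]'

```text
clock: 29.7
eef_pos: [0.4824, -0.448, 0.3137]
tool_rot: [0.046, 0.999, 0.0, -0.001]
ft_force: [0.9, 0.2, -0.5]
grip_width: -0.0
```

```bash
python3 to.py .484 -.445 .245 -.09;python3 - <<'E'
from h import *
c=camera("top")["color"];s=camera("scene")["color"]
a=cv2.resize(c[80:260,355:555,::-1],None,fx=2.2,fy=2.2,interpolation=cv2.INTER_CUBIC)
b=cv2.resize(s[20:200,185:345,::-1],None,fx=2.2,fy=2.2,interpolation=cv2.INTER_CUBIC)
cv2.imwrite("pics/c16.png",np.hstack([a,b]))
E
```

```text
t 29.7 pos [ 0.4824 -0.448   0.3137] yaw -0.0924 F [ 0.9  0.2 -0.5] w -0.0 q [-0.75  0.59  0.74  1.72 -0.   -0.66]
shift [-0.029  0.062  1.374] roll -0.023 tilt z [-1.1e-03  3.0e-04 -1.0e+00]
```

View pics/c16.png

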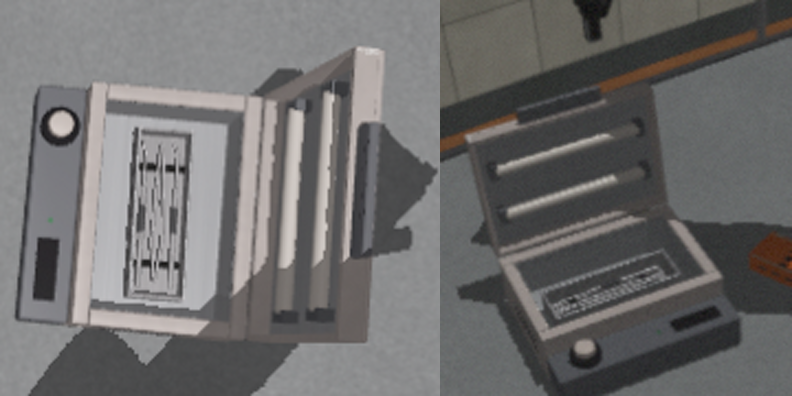

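Call:
move_arm --motion '[[0, [0, 0.06, 0.15], 0], [0, [0, 0.06, 0.4], 0], [0, [0, 0.06, 0.7], 0], [0, [0, 0.06, 1.0], 0], [0, [0, 0.06, 1.25], 0], [0, [0, 0.06, 1.38], 0], [0, [0, 0.2, 1.42], 0], [0, [0, 0.4, 1.42], 0], [0, [0, 0.6, 1.42], 0], [0, [0, 0.8, 1.42], 0]]'

```text
clock: 30.8
eef_pos: [0.4874, -0.4047, 0.2446]
tool_rot: [0.045, 0.999, -0.0, 0.001]
ft_force: [-0.1, -0.1, 0.4]
grip_width: -0.0002
```

```bash
python3 to.py .4887 -.3826 .249 -.09
```

```text
t 30.8 pos [ 0.4874 -0.4047  0.2446] yaw -0.0906 F [-0.1 -0.1  0.4] w -0.0002 q [-0.69  0.51  0.44  1.49  0.   -0.6 ]
shift [ 0.014  0.442 -0.089] roll -0.005 tilt z [ 1.3e-03 -8.0e-04 -1.0e+00]
```

Call:
move_arm --motion '[[0, [0, 0.1, -0.02], 0], [0, [0, 0.22, -0.05], 0], [0, [0, 0.36, -0.08], 0], [0, [0, 0.5, -0.1], 0], [0, [0, 0.65, -0.12], 0], [0, [0, 0.8, -0.14], 0], [0, [0, 0.95, -0.15], 0], [0, [0, 1.1, -0.16], 0], [0, [0, 1.25, -0.15], 0], [0, [0, 1.4, -0.14], 0]]'

```text
clock: 31.8
eef_pos: [0.4934, -0.3353, 0.2509]
tool_rot: [0.045, 0.999, 0.0, 0.0]
ft_force: [1.6, -3.2, 3.9]
grip_width: -0.0
```

```bash
python3 to.py .4976 -.2846 .239 -.09;python3 - <<'E'
from h import *
c=camera("top")["color"];s=camera("scene")["color"]
a=cv2.resize(c[80:260,355:555,::-1],None,fx=2.2,fy=2.2,interpolation=cv2.INTER_CUBIC)
b=cv2.resize(s[20:200,185:345,::-1],None,fx=2.2,fy=2.2,interpolation=cv2.INTER_CUBIC)
cv2.imwrite("pics/c17.png",np.hstack([a,b]))
E
```

```text
t 31.8 pos [ 0.4934 -0.3353  0.2509] yaw -0.091 F [ 1.6 -3.2  3.9] w -0.0 q [-0.6   0.43  0.33  1.47  0.   -0.51]
shift [0.01  1.017 0.237] roll -0.01 tilt z [ 5.e-04  0.e+00 -1.e+00]
```

View pics/c17.png

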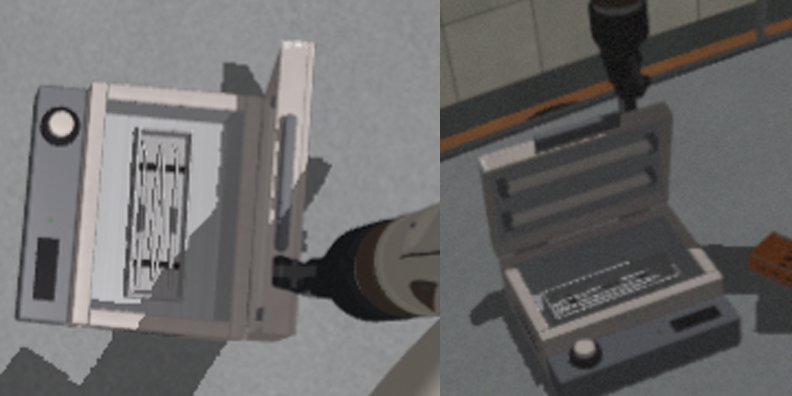

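Call:
move_arm --motion '[[0, [0, 0.19, 0.01], 0], [0, [0, 0.38, 0.04], 0], [0, [0, 0.6, 0.1], 0], [0, [0, 0.81, 0.16], 0], [0, [0, 1.02, 0.24], 0], [0, [0, 1.22, 0.34], 0], [0, [0, 1.42, 0.45], 0], [0, [0, 1.6, 0.56], 0], [0, [0, 1.78, 0.7], 0], [0, [0, 1.95, 0.84], 0]]'

```text
clock: 32.9
eef_pos: [0.5022, -0.2378, 0.2078]
tool_rot: [0.045, 0.999, 0.0, -0.0]
ft_force: [-0.5, -0.8, 4.5]
grip_width: -0.0003
```

```bash
python3 to.py .5044 -.2094 .175 -.09;python3 to.py .5065 -.1856 .113 -.09|tail -1
python3 - <<'E'
from h import *
c=camera("top")["color"];s=camera("scene")["color"]
a=cv2.resize(c[80:260,355:555,::-1],None,fx=2.2,fy=2.2,interpolation=cv2.INTER_CUBIC)
b=cv2.resize(s[20:200,185:345,::-1],None,fx=2.2,fy=2.2,interpolation=cv2.INTER_CUBIC)
cv2.imwrite("pics/c18.png",np.hstack([a,b]))
E
```

```text
t 32.9 pos [ 0.5022 -0.2378  0.2078] yaw -0.0909 F [-0.5 -0.8  4.5] w -0.0003 q [-0.44  0.36  0.11  1.32  0.   -0.35]
shift [0.008 0.57  0.657] roll -0.008 tilt z [-1.e-04  8.e-04 -1.e+00]
shift [0.009 1.046 1.898] roll -0.008 tilt z [-1.e-04  8.e-04 -1.e+00]
```

View pics/c18.png

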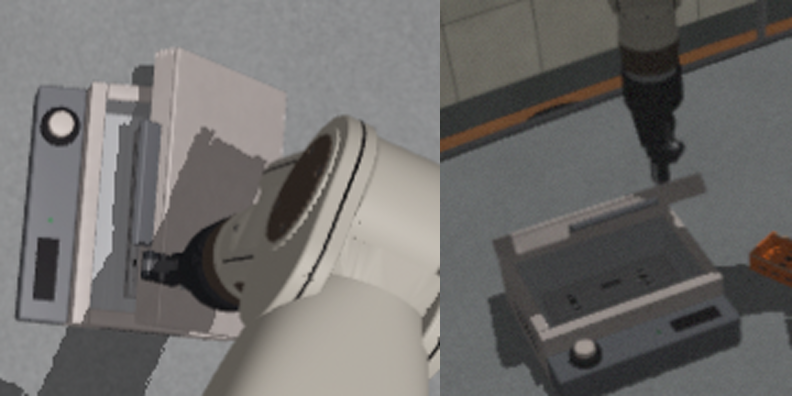

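Call:
move_arm --motion '[[0, [0, 0.13, 0.13], 0], [0, [0, 0.27, 0.28], 0], [0, [0, 0.41, 0.45], 0], [0, [0, 0.54, 0.62], 0], [0, [0, 0.66, 0.8], 0], [0, [0, 0.75, 0.98], 0], [0, [0, 0.84, 1.17], 0], [0, [0, 0.91, 1.36], 0], [0, [0, 0.97, 1.54], 0], [0, [0, 1.0, 1.7], 0]]'

```text
clock: 34.0
eef_pos: [0.5066, -0.1888, 0.1225]
tool_rot: [0.045, 0.999, 0.0, -0.0]
ft_force: [0.7, 1.2, 2.1]
grip_width: 0.0
```

```bash
python3 to.py .5065 -.1856 .113 -.09
```

```text
t 34.0 pos [ 0.5066 -0.1888  0.1225] yaw -0.0909 F [0.7 1.2 2.1] w 0.0 q [-0.36  0.39 -0.08  1.1   0.   -0.27]
shift [0.007 0.063 0.191] roll -0.009 tilt z [-6.e-04  4.e-04 -1.e+00]
```

Call:
move_arm --motion '[[0, [0, 0.02, 0.04], 0], [0, [0, 0.03, 0.08], 0], [0, [0, 0.04, 0.12], 0], [0, [0, 0.05, 0.15], 0], [0, [0, 0.05, 0.17], 0], [0, [0, 0.05, 0.18], 0], [0, [0, 0.05, 0.19], 0], [0, [0, 0.05, 0.2], 0], [0, [0, 0.05, 0.21], 0], [0, [0, 0.05, 0.21], 0]]'

```text
clock: 35.0
eef_pos: [0.507, -0.1866, 0.1136]
tool_rot: [0.046, 0.999, 0.0, 0.0]
ft_force: [-1.9, 0.7, 4.7]
grip_width: -0.0001
```

```bash
python3 to.py .5065 -.1856 .113 -.09
```

```text
t 35.0 pos [ 0.507  -0.1866  0.1136] yaw -0.0911 F [-1.9  0.7  4.7] w -0.0001 q [-0.35  0.4  -0.09  1.08  0.   -0.26]
shift [0.011 0.019 0.011] roll -0.01 tilt z [ 3.e-04  0.e+00 -1.e+00]
```

Call:
move_arm --motion '[[0, [0, 0, 0.01], 0], [0, [0, 0, 0.02], 0], [0, [0, 0, 0.03], 0], [0, [0, 0, 0.04], 0], [0, [0, 0, 0.05], 0], [0, [0, 0, 0.05], 0], [0, [0, 0, 0.05], 0], [0, [0, 0, 0.05], 0], [0, [0, 0, 0.05], 0], [0, [0, 0, 0.05], 0]]'

```text
clock: 36.0
eef_pos: [0.507, -0.1866, 0.1134]
tool_rot: [0.046, 0.999, -0.0, 0.001]
ft_force: [-6.9, 2.7, 18.8]
grip_width: 0.0002
```

```bash
python3 to.py .5065 -.1856 .113 -.09
```

```text
t 36.0 pos [ 0.507  -0.1866  0.1134] yaw -0.0912 F [-6.9  2.7 18.8] w 0.0002 q [-0.35  0.4  -0.09  1.08  0.   -0.26]
shift [0.012 0.02  0.009] roll -0.011 tilt z [ 1.9e-03 -5.0e-04 -1.0e+00]
```

Hard stop at z = 0.1134 with 19 N, as expected for a shut lid (top at 113 mm). Next I lift off and check it visually.

Call:
move_arm --motion '[[0, [0, 0, -0.1], 0], [0, [0, 0, -0.3], 0], [0, [0, 0.1, -0.6], 0], [0, [0, 0.4, -0.9], 0], [0, [-0.3, 0.7, -1.0], 0], [0, [-0.8, 1.0, -1.0], 0], [0, [-1.4, 1.1, -1.0], 0], [0, [-2.0, 1.2, -1.0], 0], [0, [-2.5, 1.25, -1.0], 0], [0, [-2.9, 1.25, -1.0], 0]]'

```text
clock: 37.0
eef_pos: [0.6587, -0.1371, 0.1601]
tool_rot: [0.045, 0.999, 0.0, 0.0]
ft_force: [-0.2, 0.5, 0.5]
grip_width: -0.0004
```

```bash
python3 to.py .683 -.1375 .085 -.09
python3 - <<'E'
from h import *
c=camera("top")["color"];s=camera("scene")["color"]
a=cv2.resize(c[80:260,355:555,::-1],None,fx=2.2,fy=2.2,interpolation=cv2.INTER_CUBIC)
b=cv2.resize(s[20:200,185:345,::-1],None,fx=2.2,fy=2.2,interpolation=cv2.INTER_CUBIC)
cv2.imwrite("pics/c19.png",np.hstack([a,b]))
E
```

```text
t 37.0 pos [ 0.6587 -0.1371  0.1601] yaw -0.0902 F [-0.2  0.5  0.5] w -0.0004 q [-0.21  0.63  0.41  1.36  0.   -0.12]
shift [-0.484  0.035  1.503] roll -0.002 tilt z [ 2.e-04  2.e-04 -1.e+00]
```

View pics/c19.png

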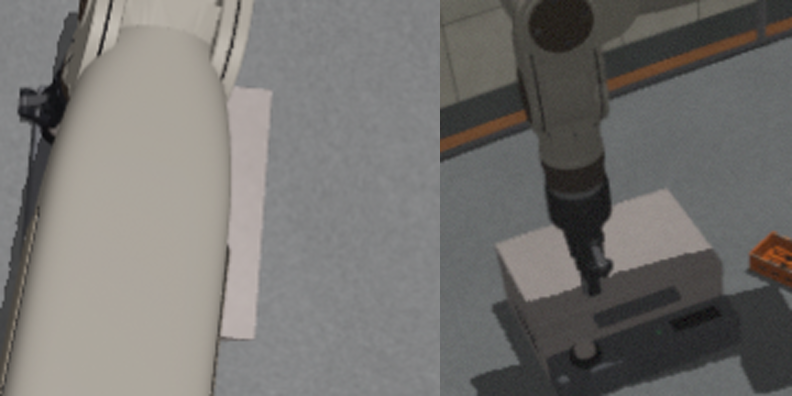

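Call:
move_arm --motion '[[0, [-0.15, 0.02, 0], 0], [0, [-0.35, 0.03, 0.1], 0], [0, [-0.47, 0.04, 0.3], 0], [0, [-0.48, 0.04, 0.55], 0], [0, [-0.48, 0.04, 0.8], 0], [0, [-0.48, 0.04, 1.05], 0], [0, [-0.48, 0.04, 1.25], 0], [0, [-0.48, 0.04, 1.4], 0], [0, [-0.48, 0.04, 1.48], 0], [0, [-0.48, 0.04, 1.5], 0]]'

```text
clock: 38.1
eef_pos: [0.6808, -0.1378, 0.085]
tool_rot: [0.046, 0.999, 0.0, -0.0]
ft_force: [-0.1, 0.0, 0.9]
grip_width: 0.0
```

```bash
python3 to.py .683 -.1375 .067 -.09
python3 - <<'E'
from h import *
c=camera("top")["color"];s=camera("scene")["color"]
a=cv2.resize(c[90:190,345:425,::-1],None,fx=5,fy=5,interpolation=cv2.INTER_CUBIC)
b=cv2.resize(s[120:220,215:295,::-1],None,fx=5,fy=5,interpolation=cv2.INTER_CUBIC)
cv2.imwrite("pics/c20.png",np.hstack([a,b]))
E
```

```text
t 38.1 pos [ 0.6808 -0.1378  0.085 ] yaw -0.0913 F [-0.1  0.   0.9] w 0.0 q [-0.2   0.71  0.37  1.23  0.   -0.11]
shift [-0.043  0.01   0.361] roll -0.012 tilt z [-7.e-04  2.e-04 -1.e+00]
```

View pics/c20.png

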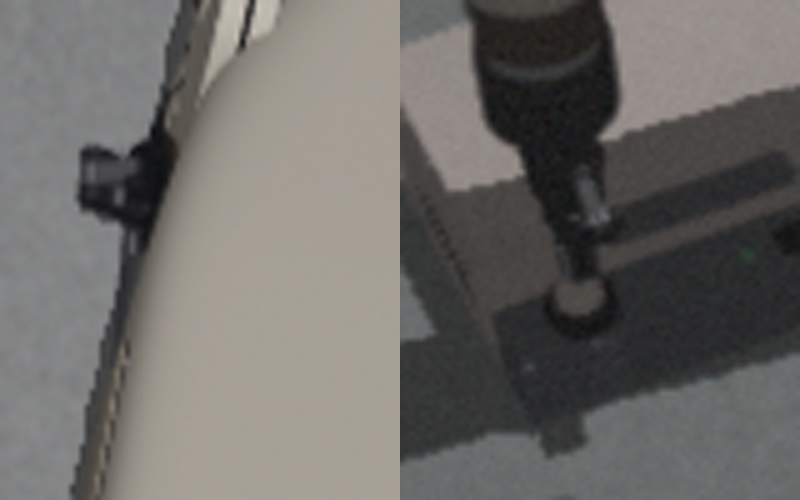

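Call:
move_arm --motion '[[0, [-0.04, 0, 0.05], 0], [0, [-0.04, 0, 0.12], 0], [0, [-0.04, 0, 0.19], 0], [0, [-0.04, 0, 0.24], 0], [0, [-0.04, 0, 0.28], 0], [0, [-0.04, 0, 0.31], 0], [0, [-0.04, 0, 0.34], 0], [0, [-0.04, 0, 0.36], 0], [0, [-0.04, 0, 0.37], 0], [0, [-0.04, 0, 0.38], 0]]'

```text
clock: 39.2
eef_pos: [0.6836, -0.1381, 0.0709]
tool_rot: [0.046, 0.999, -0.0, 0.002]
ft_force: [-6.6, 1.5, 19.0]
grip_width: -0.0
```

```bash
python3 to.py .683 -.1375 .067 -.09
```

```text
t 39.2 pos [ 0.6836 -0.1381  0.0709] yaw -0.0911 F [-6.6  1.5 19. ] w -0.0 q [-0.2   0.73  0.36  1.2   0.   -0.11]
shift [0.014 0.011 0.077] roll -0.011 tilt z [ 3.2e-03 -6.0e-04 -1.0e+00]
```

Run:
```python
from h import *
o=get_obs();print(o["ft_force"],o["ft_torque"])
s=camera("scene")["color"]
f=lambda im:(255*(np.clip(im/120.,0,1))**.6).astype('uint8')
cv2.imwrite("pics/c21.png",cv2.resize(f(s[150:200,230:280,::-1]),None,fx=12,fy=12,interpolation=cv2.INTER_CUBIC))
```

```text
[-6.58184912  1.47215768 18.95005668] [ 0.34073432  1.43951674 -0.03378661]
```

View pics/c21.png

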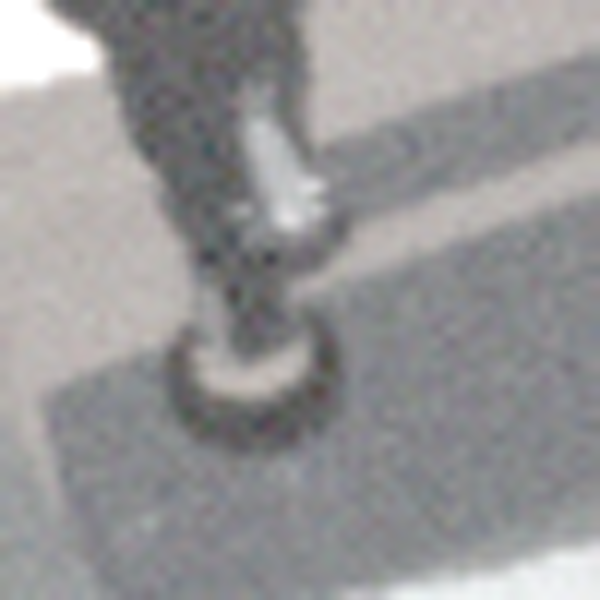

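Run:
```python
from lid import *
s=camera("scene");p=get_obs()["eef_pos"]
g=lambda P:((proj(s,P)-[230,150]+.46)*12).round()
print("tip centre",g([p]),"front",g([p+np.r_[v*.008,0],p+np.r_[v*.0145,0]]))
for z in(.073,.067): 
    B=np.r_[.683,-.1385,z]; print(z,g([B,B+np.r_[v*.014,0],B-np.r_[v*.014,0],B+np.r_[u*.014,0],B-np.r_[u*.014,0]]).tolist())
c=cast(s,np.array([[250,363]])/12-.46+[230,150],.071);print(c)
print(cast(s,[[250.0,177.2]],.073))
```

```text
tip centre [[253. 332.]] front [[265. 353.]
 [275. 370.]]
0.073 [[253.0, 324.0], [275.0, 361.0], [232.0, 288.0], [199.0, 344.0], [307.0, 305.0]]
0.067 [[256.0, 342.0], [278.0, 378.0], [235.0, 305.0], [203.0, 361.0], [310.0, 322.0]]
[[ 0.6889654  -0.12906724  0.071     ]]
[[ 0.68579644 -0.13717211  0.073     ]]
```

Run:
```python
from h import *
s=camera("scene")["color"];z=cv2.imread("pics/scene0.png")[:,:,::-1]
print(z[165:195,250].mean(1).round().tolist() if 0 else z[165:195,248:252].mean((1,2)).round().tolist());print(s[165:195,248:252].mean((1,2)).round().tolist())
f=lambda im,k:(255*(np.clip(im/k,0,1))**.6).astype('uint8')
cv2.imwrite("pics/c22.png",np.hstack([cv2.resize(f(x[160:195,235:270,::-1],k),None,fx=11,fy=11,interpolation=cv2.INTER_NEAREST) for x,k in((z,200.),(s,120.))]))
```

```text
[141.0, 143.0, 138.0, 111.0, 83.0, 77.0, 76.0, 76.0, 83.0, 112.0, 148.0, 152.0, 152.0, 154.0, 152.0, 132.0, 85.0, 69.0, 41.0, 32.0, 29.0, 31.0, 46.0, 79.0, 80.0, 72.0, 56.0, 50.0, 49.0, 50.0]
[33.0, 35.0, 48.0, 38.0, 32.0, 29.0, 25.0, 25.0, 26.0, 28.0, 30.0, 32.0, 33.0, 35.0, 40.0, 59.0, 73.0, 65.0, 36.0, 21.0, 21.0, 23.0, 32.0, 42.0, 45.0, 45.0, 44.0, 44.0, 43.0, 44.0]
```

View pics/c22.png

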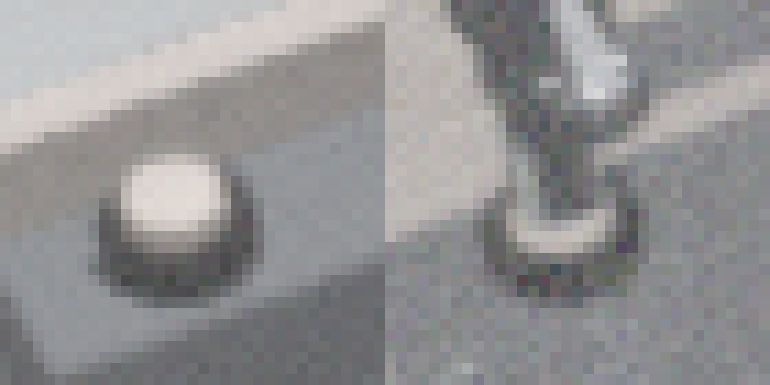

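The stop came at 0.071 instead of 0.067, and the fingertip sits towards the back of the button. It may be touching the collar or the lid, so I'll lift, shift 6 mm in +y and press again while watching the force.

Call:
move_arm --motion '[[0, [0, 0, -0.15], 0], [0, [0, 0, -0.35], 0], [0, [0, 0.06, -0.4], 0], [0, [0, 0.12, -0.4], 0], [0, [0, 0.12, -0.4], 0], [0, [0, 0.12, -0.3], 0], [0, [0, 0.12, -0.2], 0], [0, [0, 0.12, -0.12], 0], [0, [0, 0.12, -0.09], 0], [0, [0, 0.12, -0.08], 0]]'

```text
clock: 40.35
eef_pos: [0.6835, -0.132, 0.0711]
tool_rot: [0.046, 0.999, 0.0, -0.0]
ft_force: [-2.2, 1.3, 6.2]
grip_width: 0.0002
```

```bash
python3 to.py .683 -.1325 .067 -.09
```

```text
t 40.35 pos [ 0.6835 -0.132   0.0711] yaw -0.0912 F [-2.2  1.3  6.2] w 0.0002 q [-0.19  0.73  0.36  1.2   0.   -0.1 ]
shift [ 0.009 -0.012  0.082] roll -0.012 tilt z [-0.e+00  3.e-04 -1.e+00]
```

Call:
move_arm --motion '[[0, [0, 0, 0.01], 0], [0, [0, 0, 0.02], 0], [0, [0, 0, 0.03], 0], [0, [0, 0, 0.04], 0], [0, [0, 0, 0.05], 0], [0, [0, 0, 0.05], 0], [0, [0, 0, 0.05], 0], [0, [0, 0, 0.05], 0], [0, [0, 0, 0.05], 0], [0, [0, 0, 0.05], 0]]'

```text
clock: 41.35
eef_pos: [0.6835, -0.132, 0.071]
tool_rot: [0.046, 0.999, 0.0, 0.001]
ft_force: [-5.0, 1.8, 13.0]
grip_width: -0.0004
```

```bash
python3 to.py .683 -.1325 .067 -.09
python3 - <<'E'
from h import *
s=camera("scene")["color"]
f=lambda im,k:(255*(np.clip(im/k,0,1))**.6).astype('uint8')
cv2.imwrite("pics/c23.png",cv2.resize(f(s[130:195,225:290,::-1],120.),None,fx=9,fy=9,interpolation=cv2.INTER_CUBIC))
E
```

```text
t 41.35 pos [ 0.6835 -0.132   0.071 ] yaw -0.0912 F [-5.   1.8 13. ] w -0.0004 q [-0.19  0.73  0.36  1.2   0.   -0.1 ]
shift [ 0.01  -0.012  0.08 ] roll -0.012 tilt z [ 0.0014  0.     -1.    ]
```

View pics/c23.png

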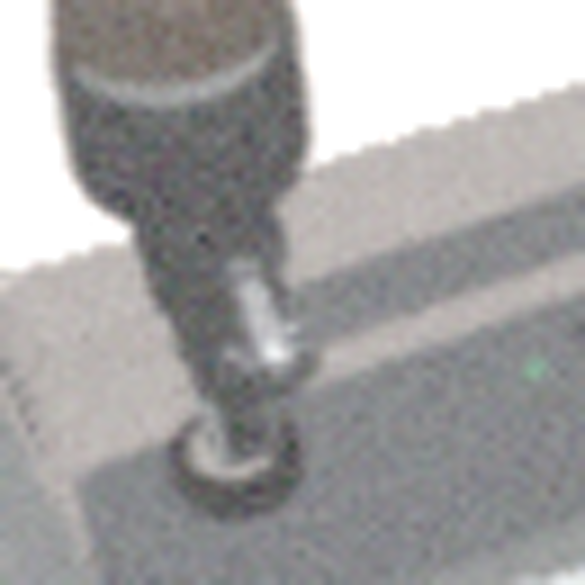

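Run:
```python
from h import *
o=get_obs();print(o["ft_force"].round(2),o["ft_torque"].round(3))
im=cv2.imread("pics/c20.png").astype(float)
s=camera("scene")["color"]
small=cv2.resize(im[:,400:].astype('uint8'),(80,100),interpolation=cv2.INTER_AREA)  # rows120.. cols215..
for col in (245,247,248,249,250,251,252,253,255):
    print(col,small[55:66,col-215].mean(1).round().astype(int).tolist(), s[175:186,col].mean(1).round().astype(int).tolist())
```

```text
[-5.69  2.   12.88] [ 0.344  1.186 -0.012]
245 [68, 62, 50, 45, 38, 34, 31, 25, 23, 27, 35] [70, 60, 39, 34, 32, 29, 33, 28, 25, 25, 30]
247 [61, 66, 73, 73, 71, 71, 66, 46, 24, 24, 27] [56, 49, 46, 59, 59, 67, 67, 47, 25, 27, 24]
248 [57, 65, 75, 74, 74, 74, 72, 55, 31, 24, 25] [52, 53, 54, 56, 52, 61, 68, 56, 29, 25, 25]
249 [45, 58, 72, 74, 74, 75, 72, 66, 40, 27, 27] [38, 42, 44, 50, 50, 54, 58, 63, 40, 19, 25]
250 [35, 49, 67, 73, 74, 78, 73, 65, 41, 25, 26] [24, 29, 32, 34, 33, 35, 48, 57, 35, 24, 21]
251 [34, 54, 68, 73, 76, 77, 74, 66, 35, 28, 23] [28, 23, 28, 30, 27, 25, 42, 64, 24, 24, 25]
252 [39, 65, 75, 74, 75, 75, 73, 62, 36, 28, 23] [27, 20, 30, 26, 25, 26, 51, 60, 29, 22, 28]
253 [44, 68, 72, 74, 76, 72, 66, 42, 31, 24, 20] [23, 28, 29, 21, 30, 42, 55, 43, 27, 26, 25]
255 [40, 42, 47, 60, 56, 47, 35, 27, 26, 23, 24] [42, 40, 34, 35, 32, 30, 35, 22, 24, 22, 24]
```

Call:
move_arm --motion '[[0, [0, 0, -0.02], 0], [0, [0, 0, -0.05], 0], [0, [0, 0, -0.07], 0], [0, [0, 0, -0.09], 0], [0, [0, 0, -0.09], 0], [0, [0, 0, -0.09], 0], [0, [0, 0, -0.09], 0], [0, [0, 0, -0.09], 0], [0, [0, 0, -0.09], 0], [0, [0, 0, -0.09], 0]]'

```text
clock: 42.45
eef_pos: [0.6835, -0.132, 0.0724]
tool_rot: [0.046, 0.999, 0.0, -0.0]
ft_force: [-2.1, 1.4, 4.5]
grip_width: 0.0002
```

Call:
move_arm --motion '[[0, [0, 0, -0.01], 0], [0, [0, 0, -0.02], 0], [0, [0, 0, -0.03], 0], [0, [0, 0, -0.04], 0], [0, [0, 0, -0.04], 0], [0, [0, 0, -0.04], 0], [0, [0, 0, -0.04], 0], [0, [0, 0, -0.04], 0], [0, [0, 0, -0.04], 0], [0, [0, 0, -0.04], 0]]'

```text
clock: 43.45
eef_pos: [0.6837, -0.1321, 0.0746]
tool_rot: [0.046, 0.999, -0.0, 0.0]
ft_force: [-1.3, 2.5, 2.8]
grip_width: -0.0002
```

The force and height readings show the button's spring: 2.8 N at 74.6 mm, 4.5 N at 72.4 mm, then a hard stop at 71 mm above 5 N. So it was pressed right down, and the readings sit about 4 mm high at this reach. Next I retreat and check everything.

Call:
move_arm --motion '[[0, [0, 0, -0.2], 0], [0, [0, 0.0, -0.5], 0], [0, [0, 0.05, -0.9], 0], [0, [0.1, 0.2, -1.4], 0], [0, [0.4, 0.5, -1.9], 0], [0, [0.9, 0.9, -2.3], 0], [0, [1.5, 1.4, -2.6], 0], [0, [2.2, 2.0, -2.8], 0], [0, [3.0, 2.6, -3.0], 0], [0, [3.8, 3.2, -3.0], 0]]'

```text
clock: 44.45
eef_pos: [0.5098, 0.0447, 0.2266]
tool_rot: [0.046, 0.999, 0.0, 0.002]
ft_force: [-0.4, 1.9, 0.3]
grip_width: 0.0004
```

Call:
move_arm --motion '[[0, [0.6, 0.4, 0], 0], [0, [1.0, 0.7, 0], 0], [0, [1.3, 0.9, 0], 0], [0, [1.5, 1.0, 0], 0], [0, [1.6, 1.0, 0], 0], [0, [1.6, 1.0, 0], 0], [0, [1.6, 1.0, 0], 0], [0, [1.6, 1.0, 0], 0], [0, [1.6, 1.0, 0], 0], [0, [1.6, 1.0, 0], 0]]'

```text
clock: 45.45
eef_pos: [0.4349, 0.1007, 0.2244]
tool_rot: [0.046, 0.999, -0.0, -0.0]
ft_force: [0.2, -0.2, 0.2]
grip_width: 0.0
```

Run:
```python
from h import *
o=get_obs();print(o["clock"],o["eef_pos"],o["ft_force"])
c=camera("top")["color"];s=camera("scene")["color"]
cv2.imwrite("pics/t30.png",c[:,:,::-1]);cv2.imwrite("pics/s30.png",cv2.resize(s[50:350,150:550,::-1],(800,600),interpolation=cv2.INTER_CUBIC))
cv2.imwrite("pics/t30b.png",cv2.resize(c[95:245,355:535,::-1],None,fx=4.4,fy=4,interpolation=cv2.INTER_CUBIC))
```

```text
45.45 [0.4349324  0.10069679 0.22436388] [ 0.16615834 -0.15824477  0.18741578]
```

View pics/t30.png

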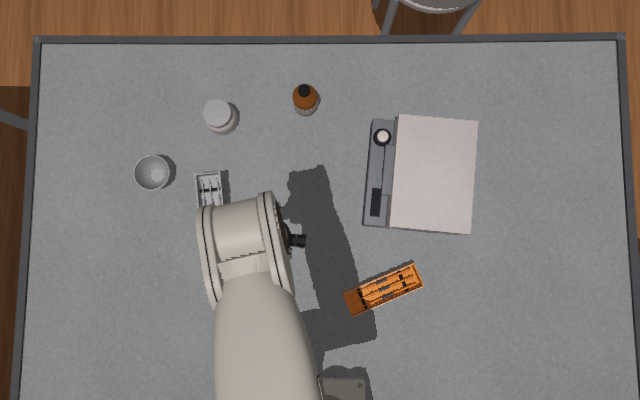

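View pics/s30.png

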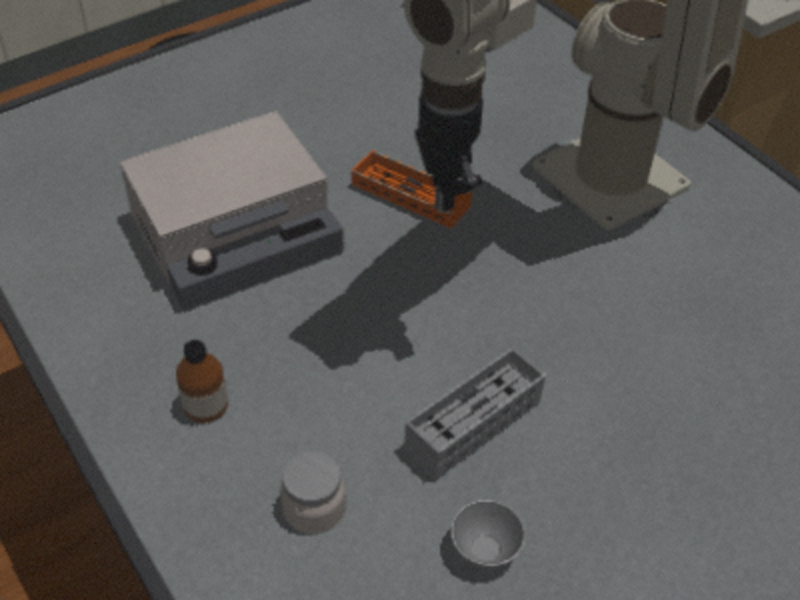

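View pics/t30b.png

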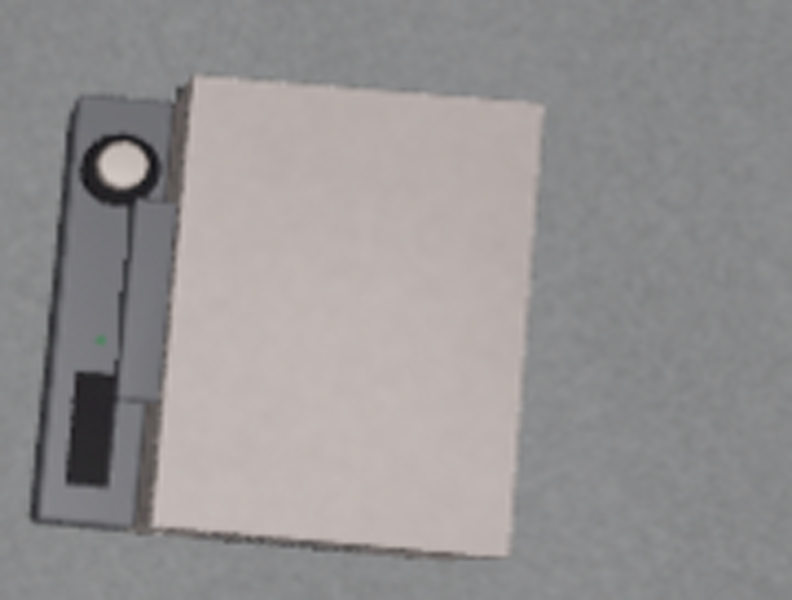

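Run:
```python
from h import *
ct=camera("top");cs=camera("scene")
q=np.array([(195,75),(545,105),(510,556),(150,528)])/[4.4,4]-.4+[355,95]
P=cast(ct,q,.113);print(P.round(4).tolist(),[round(float(np.linalg.norm(P[i]-P[i-1])),4) for i in range(4)])
s=cs["color"];f=lambda im,k:(255*(np.clip(im/k,0,1))**.7).astype('uint8')
cv2.imwrite("pics/s31.png",cv2.resize(f(s[100:205,205:325,::-1],180.),None,fx=6,fy=5.5,interpolation=cv2.INTER_CUBIC))
```

```text
[[0.7255, -0.1712, 0.113], [0.7067, -0.355, 0.113], [0.4449, -0.3294, 0.113], [0.4603, -0.1442, 0.113]] [0.2666, 0.1847, 0.263, 0.1858]
```

View pics/s31.png

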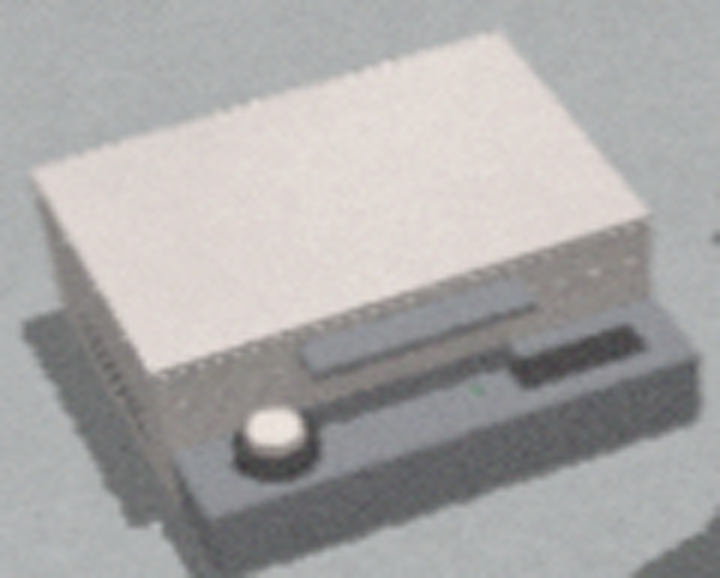

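The lid sits flush with no gap, its outline measures 265 x 185 mm, and the stack is nested. Handing in.

```bash
python3 -c "
from workcell import *
print(job_done())"
```

```text
the job is handed in; nothing more can be done
None
```

I handed the job in at about 46 s on the robot's clock. The middle tray is in the shut chamber, the upper tray is back on the bottom tray, and the start button was pressed after the lid was shut.

**Trays:** The upper tray went onto the clear worktop and the middle tray onto the chamber floor, and pictures showed both level. The upper tray then nested on the bottom tray. It was within about 2 mm of square, apart from one rough corner reading 5 mm off, and the pictures show the rims flush. The bottom tray measured within 1 mm of where the stack stood at the start.

**Lid:** It met a hard stop at 113.4 mm under 19 N; the shut height is 113 mm. The last pictures show no gap, and its outline measures about 265 x 185 mm.

**Button:** I pressed it twice, both times with the lid already shut.
- **Height disagreed:** The first press stopped hard at a reading of 71 mm, not the expected 67 mm. I shifted 6 mm and it stopped at the same height.
- **Force check:** On release the force fell along the button's spring: 4.5 N at 72.4 mm and 2.8 N at 74.6 mm. That fits the full 6 mm of travel, so I judge it was pressed right down. I did not explain the 4 mm offset.

**Surroundings:** The bottle, jar, bowl and orange tray look undisturbed in the final pictures. The robot is clear of everything.

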